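Shut the slide caliper and lay it and the hand lens in the fitted instrument tray

ROBOT

A 6-joint arm with a two-finger parallel gripper is mounted at the origin on a cart in front of the work surface, level with it; the furniture and walls round the work are solid. World frame = base frame: x ahead of the robot, y to its left, z up, the work surface at z = 0. Lengths are in m, angles in rad, forces in N, time in s.
With the tool pointing down it reaches from about 0.35 to 0.775 m from the base axis. Payload 5.5 kg.
Tool frame: the origin (TCP) lies at the very end of the fingers, on their centre line; the grasp point (between the pads) lies env.grasp_offset behind it (env.grasp_offset is the distance from the TCP to the grasp point, in m); x points along the fingers, y is the direction in which the jaws open and shut, and the axes are right-handed (so a half turn about x gives the same grasp; the last joint's range is limited). The gripper opens to 85 mm and grips with 20 to 120 N. Pads are 22 mm wide; open, the fingers measure 114 mm over their backs; the gripper's body (76 mm by 85 mm) begins 54 mm behind the grasp point. The pads swing forward as they close: fully open they stand 13 mm farther back than shut.
Start: joints at [1.077, 0.313, 0.046, 1.304, 0, 1.431], TCP at [0.199, 0.539, 0.231] pointing down, gripper open.
Joint ranges: [-2.76, 2.76], [-0.86, 1.69], [-1.03, 1.26], [-2.2, 2.34], [-1.47, 1.5], [-3.14, 3.14]. Speed limits (rad/s): [2.57, 2.57, 3.14, 3.14, 3.14, 3.14].

INTERFACE

Orientations are given as a unit quaternion [w, x, y, z].
In Python, from workcell import get_state, viewer, job, env gives the robot as it stands.
- The arm moves only by the tool send_rows, never from a script. Its argument "plan" is a list of rows, each a list of 6 numbers: the shift along the tool's x, y, z in mm, then the turn, a rotation vector about the tool's x, y, z in degrees. A call has exactly 10 rows; each row is the pose to reach, as a shift and turn from the pose commanded when the call began, along the tool's axes at that moment; what a row does not reach only later rows make up. A row lasts 1/8 s, in which the tool goes at most 62.5 mm and 10.7 degrees, less where a joint would pass 70% of its speed; a pose out of reach is approached as far as the arm can. A call with a gripper value outside its range is refused whole. "claw" is the finger opening in mm, from 0 to 85.4, set as the call begins (left out, the last holds). The fingers move at their own pace and stop on an object; "newtons" is the grip in N (left out, the last holds). Time passes only in rows, so rows that repeat a pose let the fingers close, or fill a call up. It gives the time, the measured TCP pose, the force and the opening at its end, in the units of the state.
- get_state(): the state, without advancing time (a new reading comes with each control period).
- viewer.read_camera(name): name is "scene" or "top" or "wrist"; returns a dict with "frame" (384x512x3 uint8, blue, green, red), "mtx" (3x3 intrinsics, pixels), "rvec" (rotation vector, rad) and "tvec" (3), from world to camera coordinates, as OpenCV has them. Camera axes: x right, y down, z forward; pixel columns grow to the right and rows downward; lengths in m; the calibration is good to about 2 mm. A picture is of the moment at which its call begins. There is no depth.
- job.hand_in(): hands the job in, once; it reports no verdict.
The state is a dict: "clock": time; "joint_pos": joint angles; "qvel": joint speeds; "tau": joint torques, N m; "tcp_pos": TCP position; "orientation": TCP orientation; "wrist_force": force on the tool from outside, world axes, zero at the start; "ft_torque": the same for the moment, N m; "finger_gap": finger opening in m.
Only numpy, scipy, OpenCV 4.12 (cv2) and the standard library are available. Lean on these libraries where they do the work, as an engineer would, in place of code of your own. Each camera call takes 0.05 s, during which the arm holds its last target.

TASK

Put the measuring things away: slide the caliper fully shut and lay it flat in its fitted compartment of the grey instrument tray, and lay the hand lens flat in its own compartment, each the right way round and fully down. Set them down rather than letting them fall, and leave the forceps in the tray, the dish of seeds and the tally counter where they are.

Things in the scene. Friction and masses are not known exactly. Their poses are not given: they have to be found in the camera images.
- tray: Low tray, 227 x 272 x 18 mm, fixed to the table: 4 mm metal wall round a grey insert with three dark-floored compartments along y. Origin under its centre on the table, x along its short side, z up. Insert top 14 mm, compartment floors 5 mm above the table. A finger trough, 46 mm wide, its floor at 3.5 mm, crosses all compartments at y = -47 mm (x -104 to 105). Wire handle 19 mm beyond each short end.
- tray_caliper_head (a point): Where the centre of the caliper's head belongs: tray x 47.5, y -47 mm, 10.95 mm above the table. x axis: where the jaw end points (the tray's -y). The head recess is 41 mm wide and 77 mm long, centred here; the trough opens its middle 46 mm on both sides for the fingers.
- tray_caliper_beam (a point): Where the centre of the caliper's beam belongs: tray x 47.5, y 0, 6.25 mm above the table; axes as for the head's place. The beam slot is 23 mm wide, tray y -116 to 116 mm; a wide jaw recess lies at its -y end.
- tray_lens_grip (a point): Where the lens's grip point belongs: tray x -28.5, y -47 mm, 9.5 mm above the table. x axis: where the round glass points (the tray's +y). The handle slot is 23 mm wide and begins 63 mm behind this point; the trough opens it on both sides here for the fingers.
- tray_lens_glass (a point): Where the centre of the lens's glass belongs, 46.5 mm to the tray's +y of the grip point's place, 9.5 mm above the table; axes as there. The glass recess is round, 57 mm across, centred here.
- caliper_head (a point): Centre of the sliding black head, with a display, of a steel slide caliper lying flat on the table beside the tray, display up. Head 70 mm long along the beam, 34 wide, 8.5 high; its centre is 6 mm above the caliper's underside. x axis along the beam toward the jaw end, z up. Grasp the head across its width. Caliper about 170 g.
- caliper_beam (a point): Centre of the caliper's beam, a steel strip 222 x 14 x 2.4 mm, 1.25 mm above its underside (it lies right on the table). x axis along the beam toward the fixed jaw at its end, z up. The metal jaws at that end reach 46 mm to the +y side and 28 mm to the -y side of the beam's middle line.
- caliper_jaw (a joint): Opening of the caliper, m: 0 shut, at most 0.12, 0.02 to 0.06 at the start. The head slides away from the fixed jaw to open. Sliding takes 0.3 N (0.1 N more at 50 mm/s), less than the caliper's friction on the table: moving the head toward the jaw end shuts it while the beam lies still. Shut, the head's centre is 47 mm from the beam's, toward the jaw end.
- lens_grip (a point): Grip point of the hand lens, on its straight black handle (16 mm wide, 9 mm high), 4.5 mm above its underside; the handle's free end is 59 mm behind it. x axis along the handle toward the round glass, z up. The lens lies flat on the table beside the tray, 129 mm long in all, about 50 g; grasp it across the handle.
- lens_glass (a point): Centre of the lens's round glass and rim (51 mm across, 9 mm high), 4.5 mm above its underside and 46.5 mm ahead of the grip point. Axes as for the grip point.
- forceps_mid (a point): Middle of the thin steel forceps (122 x 13 x 8 mm) that already lie in the tray's third compartment. To be left there.
- petri_dish: White round dish with brown seeds, 93 mm across, 14 mm high, on the table behind the tray; origin at the centre of its underside. To be left alone.
- tally_counter: Grey hand tally counter, 67 x 52 x 29 mm, on the table behind the tray; origin at the centre of its underside. To be left alone.

How it is judged:
At the end, for the whole second after the job is handed in: Caliper open less than 2.5 mm, flat in its compartment, jaws in the jaw recess (head within 8 mm, beam centre within 10 mm of their places); lens flat in its compartment, glass in its recess (within 8 mm); neither over 2.5 mm above its place nor tilted over 0.04 (lens 0.06) rad; both at rest (value of joint caliper_jaw below 0.0025 m and horizontal distance between caliper_head and tray_caliper_head below 0.008 m and horizontal distance between caliper_beam and tray_caliper_beam below 0.01 m and z of caliper_head in the frame of tray_caliper_head below 0.0025 m and z of caliper_beam in the frame of tray_caliper_beam below 0.0025 m and angle between caliper_beam's own z axis and vertical below 0.04 rad and horizontal distance between lens_grip and tray_lens_grip below 0.008 m and horizontal distance between lens_glass and tray_lens_glass below 0.008 m and z of lens_grip in the frame of tray_lens_grip below 0.0025 m and z of lens_glass in the frame of tray_lens_glass below 0.0025 m and angle between lens_grip's own z axis and vertical below 0.06 rad and linear speed of each of caliper, lens below 0.02 m/s); the robot touches nothing.
It fails at once if the caliper is let fall from more than 4 cm up (contact force between the fingers and caliper below 0.02 N and z of caliper_head in the frame of tray above 0.04 m and linear speed of caliper above 0.35 m/s).
It fails at once if the hand lens is let fall from more than 4 cm up (contact force between the fingers and lens below 0.02 N and z of lens_grip in the frame of tray above 0.04 m and linear speed of lens above 0.35 m/s).
It fails at once if the forceps in the tray are shifted by more than 2 cm (distance of forceps_mid from where it was at the start of the episode above 0.02 m).
It fails at once if the dish of seeds or the tally counter is shifted by more than 3 cm (distance of any of petri_dish, tally_counter from where it was at the start of the episode above 0.03 m).
It also fails if it takes over 61 s, if anything falls off the work surface, if the arm or the gripper's body presses on something with over 40 N, if the wrist force passes 120 N, or if a joint passes its speed limit or range.

## Working session

There is one attempt and no reset: what is moved stays moved. The work goes in short steps, Python scripts to look and compute and a tool call to move; the robot and the scene stay as the last step left them, time stands still between calls to the robot, and variables do not carry over. Pictures are saved under pics/ and viewed, and the job is handed in when it is done.

Besides the shell and the picture viewer there is one more tool, called after "Request:" as a command line: name --pt "numbers of a row" for each row, then --argument value for the rest. send_rows: Moves the arm, as the interface text tells. Its arguments: {"type":"object","properties":{"plan":{"type":"array"},"claw":{"type":"number"},"newtons":{"type":"number"}},"required":["plan"]}

```bash
mkdir -p pics; python3 - <<'E'
from workcell import get_state, viewer, job, env
import cv2
print(get_state()); print(env.grasp_offset)
for n in ["scene","top","wrist"]:
    d=viewer.read_camera(n); cv2.imwrite(f"pics/{n}0.png",d["frame"]); print(n,d["mtx"],d["rvec"],d["tvec"])
E
```

```text
{'clock': 0.0, 'joint_pos': array([ 1.07740299e+00,  3.14020873e-01,  4.49413339e-02,  1.30360855e+00,
       -1.59790657e-05,  1.43120925e+00]), 'qvel': array([ 0.00038089,  0.00129305,  0.00025924, -0.00031242, -0.00052561,
       -0.00072599]), 'tau': array([-2.49777740e-04, -4.80632293e+01,  2.98529971e+01,  1.95403537e-02,
        1.56258457e-04, -2.29901781e-05]), 'tcp_pos': array([0.19897194, 0.53890759, 0.23038185]), 'orientation': array([ 0.69586815,  0.12380054,  0.69627374, -0.1250753 ]), 'wrist_force': array([-0.29980872,  0.25680262, -1.1003944 ]), 'ft_torque': array([-0.03712373, -0.01759415, -0.04776737]), 'finger_gap': 0.08552069779218328}
0.0187
scene [[370.50407408   0.         258.54729854]
 [  0.         370.50407408 190.8897551 ]
 [  0.           0.           1.        ]] [ 1.98982638 -0.85722203  0.48197217] [-0.39612209  0.29116765  0.66720894]
top [[349.29781637   0.         252.34057141]
 [  0.         349.29781637 191.61753476]
 [  0.           0.           1.        ]] [ 2.17555196 -2.04658139  0.21233828] [-0.01142427  0.60214648  0.84215451]
wrist [[320.53889094   0.         258.60309994]
 [  0.         320.53889094 191.70048987]
 [  0.           0.           1.        ]] [-2.37705932 -1.65592863 -0.23558352] [-0.57343547 -0.03726985  0.38018515]
```

View pics/scene0.png

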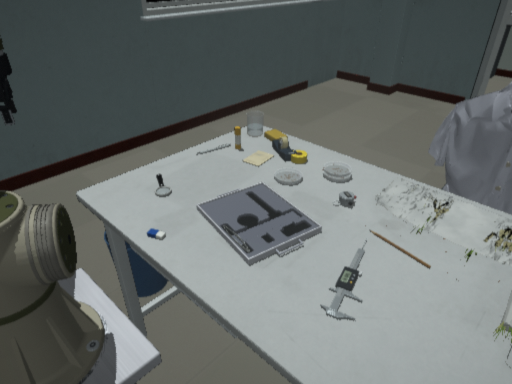

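View pics/top0.png

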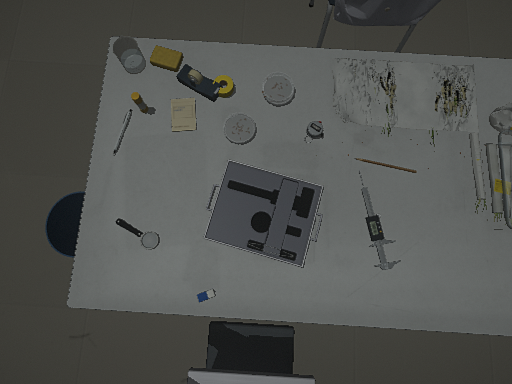

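View pics/wrist0.png

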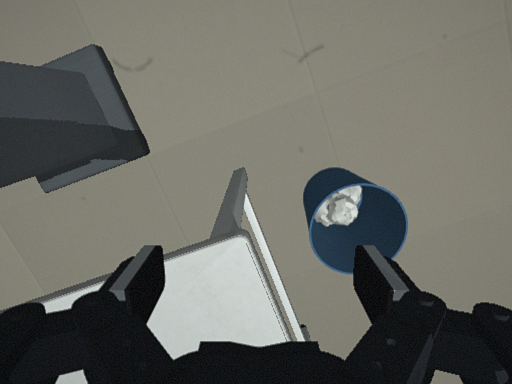

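```bash
cat > h.py <<'E'
import numpy as np, cv2
from scipy.spatial.transform import Rotation as R
def cam(d):
    M=R.from_rotvec(np.ravel(d["rvec"])).as_matrix(); return np.array(d["mtx"]),M,np.ravel(d["tvec"])
def back(d,uv,z):
    K,M,t=cam(d); c=-M.T@t
    r=M.T@np.linalg.inv(K)@np.array([uv[0],uv[1],1.0]); return c+r*(z-c[2])/r[2]
def proj(d,P):
    p,_=cv2.projectPoints(np.asarray(P,float).reshape(-1,3),np.array(d["rvec"],float),np.array(d["tvec"],float),np.array(d["mtx"],float),None); return p[:,0]
def crop(f,x0,y0,x1,y1,s):
    return cv2.resize(f[y0:y1,x0:x1],None,fx=s,fy=s,interpolation=cv2.INTER_CUBIC)
E
python3 - <<'E'
from h import *; import pickle
from workcell import viewer
f=[viewer.read_camera("top") for i in range(1)]
d=f[0]; pickle.dump(d,open("top0.pkl","wb"))
im=d["frame"]
cv2.imwrite("pics/c1.png",crop(im,195,150,335,275,5.6))
cv2.imwrite("pics/c2.png",crop(im,340,160,420,280,5))
cv2.imwrite("pics/c3.png",crop(im,100,200,180,260,8))
E
```

```text
(no output)
```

View pics/c1.png

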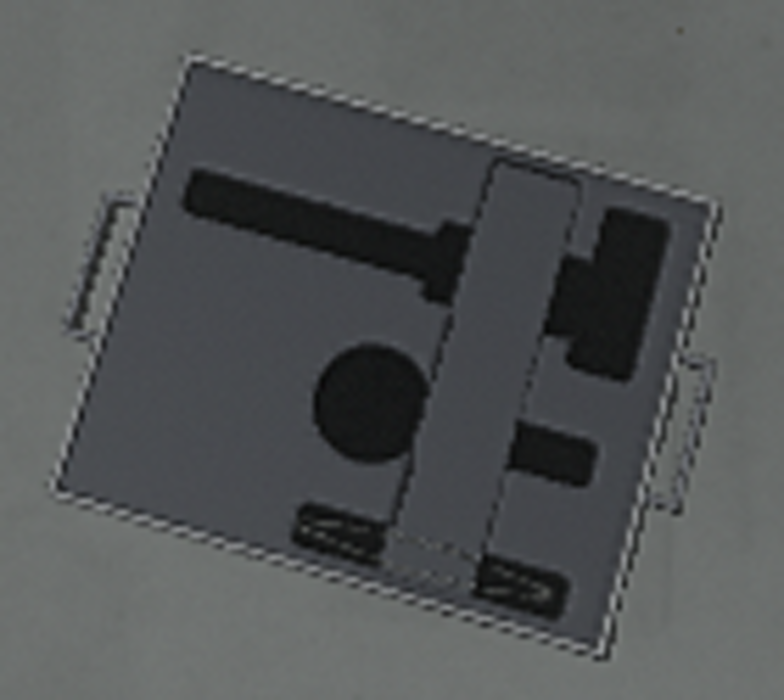

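View pics/c2.png

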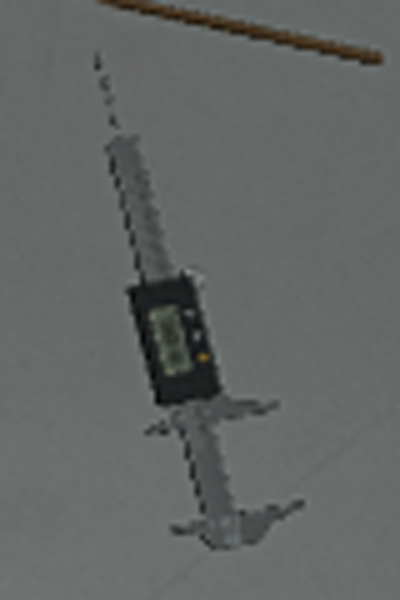

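View pics/c3.png

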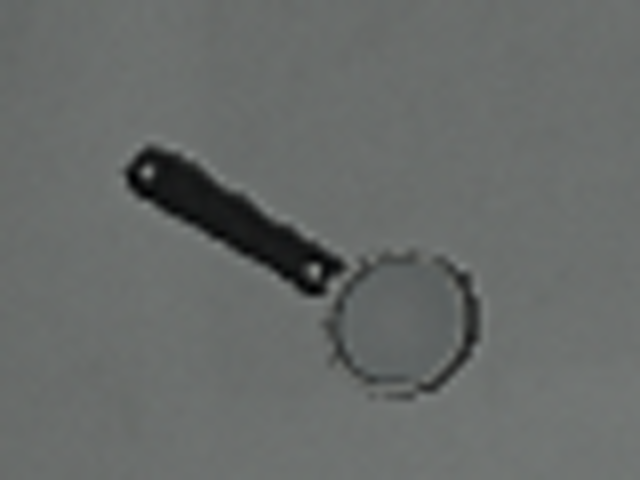

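```bash
cat > m.py <<'E'
from h import *; import pickle
from scipy.optimize import least_squares
d=pickle.load(open("top0.pkl","rb"))
def px(c,x0,y0,s): return np.array([x0+(c[0]+.5)/s-.5,y0+(c[1]+.5)/s-.5])
T=[px(c,195,150,5.6) for c in [(190,58),(718,204),(603,656),(55,490)]]
Lc=np.array([[.1135,.136,.018],[.1135,-.136,.018],[-.1135,-.136,.018],[-.1135,.136,.018]])
def tf(p,L):
    c,s=np.cos(p[2]),np.sin(p[2]); L=np.asarray(L,float).reshape(-1,3)
    return np.c_[p[0]+c*L[:,0]-s*L[:,1],p[1]+s*L[:,0]+c*L[:,1],L[:,2]]
r=least_squares(lambda p:(proj(d,tf(p,Lc))-T).ravel(),[.6,0,-.2])
tray=r.x; print("tray",tray,np.degrees(tray[2]),np.abs(r.fun).max())
for n,L in dict(head=[.0475,-.047,0],beam=[.0475,0,0],grip=[-.0285,-.047,0],glass=[-.0285,-.0005,0]).items(): print(n,tf(tray,L)[0])
g=back(d,px((403,325),100,200,8),.005); e=back(d,px((135,165),100,200,8),.005)
a=np.arctan2(*(g-e)[[1,0]]); print("lens glass",g,"end",e,"len",np.linalg.norm(g-e),"yaw",np.degrees(a),"grip",g-.0465*np.array([np.cos(a),np.sin(a),0]))
H=[back(d,px(c,340,160,5),.010) for c in [(128,288),(195,275),(220,393),(158,403)]]
h=np.mean(H,0); tail=back(d,px((122,138),340,160,5),.0025); jaw=back(d,px((225,545),340,160,5),.0025)
ax=jaw-tail; print("head",h,np.linalg.norm(H[0]-H[3]),np.linalg.norm(H[0]-H[1]),"tail",tail,"jaw",jaw,np.linalg.norm(ax),"yaw",np.degrees(np.arctan2(ax[1],ax[0])))
E
python3 m.py
```

```text
tray [ 0.55884149 -0.00976767 -0.22209148] -12.724904673900088 1.2450548511903037
head [ 0.59482213 -0.06607614  0.        ]
beam [ 0.60517483 -0.02023051  0.        ]
grip [ 0.52068878 -0.0493356   0.        ]
glass [ 0.53093134 -0.00397769  0.        ]
lens glass [0.4642549  0.29126601 0.005     ] end [0.51215079 0.38812349 0.005     ] len 0.10805270444319647 yaw -116.31232948449157 grip [0.48486668 0.3329482  0.005     ]
head [ 0.5344493 -0.3077385  0.01     ] 0.06279235379941908 0.037408127696524775 tail [ 0.64541617 -0.28203269  0.0025    ] jaw [ 0.42802697 -0.33552909  0.0025    ] 0.22387480268976476 yaw -166.17502232102245
```

```bash
cat >> h.py <<'E'
def tool(s):
    q=s["orientation"]; return R.from_quat([q[1],q[2],q[3],q[0]]),np.array(s["tcp_pos"])
def yawy(s):
    y=tool(s)[0].as_matrix()[:,1]; return np.degrees(np.arctan2(y[1],y[0]))
def to(s,p,yaw):
    """shift mm along tool axes & rotvec deg to TCP p with tool down, tool y at yaw deg"""
    Rr,t=tool(s); y=np.array([np.cos(np.radians(yaw)),np.sin(np.radians(yaw)),0]); x=np.array([0,0,-1.]); M=np.c_[x,y,np.cross(x,y)]
    return np.round(1000*Rr.as_matrix().T@(np.array(p)-t),1),np.round(np.degrees((Rr.inv()*R.from_matrix(M)).as_rotvec()),2)
E
python3 - <<'E'
from h import *; from workcell import *
s=get_state(); print(tool(s)[0].as_matrix().round(3),yawy(s),np.degrees(s["joint_pos"]).round(1))
d=viewer.read_camera("wrist"); K,M,t=cam(d); c=-M.T@t; Rr,p=tool(s)
print("cam in tool",Rr.as_matrix().T@(c-p), (Rr.as_matrix().T@M.T).round(3))
for nm,p,y in [("lensview",(.485,.333,.2),-116.3+90),("lens2",(.485,.333,.2),-116.3-90)]: print(nm,to(s,p,y))
E
```

```text
[[-0.001  0.346  0.938]
 [-0.001  0.938 -0.346]
 [-1.    -0.001 -0.   ]] 69.7288493248421 [61.7 18.   2.6 74.7 -0.  82. ]
cam in tool [-0.14366333 -0.00057624 -0.07104872] [[ 0.    -0.282  0.959]
 [ 1.    -0.    -0.   ]
 [ 0.     0.959  0.282]]
lensview (array([ 30.8, -94.2, 339.6]), array([9.603e+01, 5.000e-02, 6.000e-02]))
lens2 (array([ 30.8, -94.2, 339.6]), array([-8.397e+01, -5.000e-02,  5.000e-02]))
```

Request:
send_rows --pt "2 -6 20 -5 0 0" --pt "5 -16 57 -14 0 0" --pt "9 -28 100 -24 0 0" --pt "14 -41 150 -35 0 0" --pt "18 -55 200 -46 0 0" --pt "22 -68 246 -57 0 0" --pt "26 -79 286 -68 0 0" --pt "29 -88 318 -77 0 0" --pt "31 -93 336 -82 0 0" --pt "31 -94 340 -84 0 0" --claw 60 --newtons 30

```text
clock: 1.5
tcp_pos: [0.4867, 0.3323, 0.1997]
orientation: [0.6, -0.373, 0.601, 0.373]
wrist_force: [-0.2, 0.4, -0.5]
finger_gap: 0.0598
```

```bash
python3 - <<'E'
from h import *; from workcell import *; import pickle
d=viewer.read_camera("wrist"); s=get_state(); pickle.dump((d,s),open("w1.pkl","wb")); cv2.imwrite("pics/w1.png",d["frame"]); print(s["clock"],s["tcp_pos"],yawy(s),s["finger_gap"],proj(d,[(.4643,.2913,.005),(.4849,.3329,.005)]))
E
```

```text
1.55 [0.48665877 0.33240892 0.19985001] 153.75183567184703 0.06024791974075642 [[261.07847533 123.51968122]
 [260.96979272 167.49730879]]
```

View pics/w1.png

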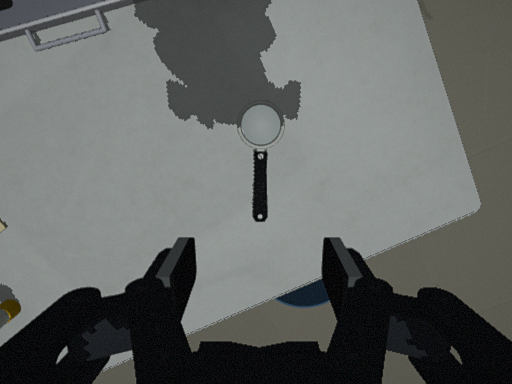

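```bash
python3 - <<'E'
from h import *; import pickle
d,s=pickle.load(open("w1.pkl","rb")); im=d["frame"]
cv2.imwrite("pics/w1c.png",crop(im,220,90,300,230,5))
g=back(d,(260.5,124.5),.0045);e=back(d,(260.3,220.3),.0045)
a=np.arctan2(*(g-e)[[1,0]]);print(g,e,np.linalg.norm(g-e),np.degrees(a)); gr=g-.0465*np.array([np.cos(a),np.sin(a),0]);print(gr)
print(to(s,[gr[0],gr[1],.03],np.degrees(a)-90))
E
```

```text
[0.46529231 0.29196419 0.0045    ] [0.51250154 0.38727236 0.0045    ] 0.10635956805116553 -116.35070951481264
[0.48593201 0.33363256 0.0045    ]
(array([169.8,   1.2,   0.9]), array([ 0.1 , -0.03, -0.  ]))
```

View pics/w1c.png

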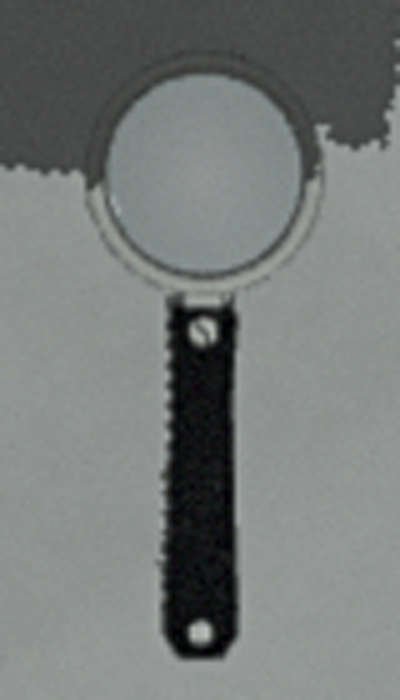

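Request:
send_rows --pt "10 0 0 0 0 0" --pt "32 1 1 0 0 0" --pt "62 1 1 0 0 0" --pt "95 1 1 0 0 0" --pt "125 1 1 0 0 0" --pt "150 1 1 0 0 0" --pt "170 1 1 0 0 0" --pt "184 1 1 0 0 0" --pt "192 1 1 0 0 0" --pt "194 1 1 0 0 0" --claw 36

```text
clock: 2.8
tcp_pos: [0.485, 0.3349, 0.0061]
orientation: [0.6, -0.373, 0.601, 0.373]
wrist_force: [-0.4, 0.2, -0.3]
finger_gap: 0.0357
```

```bash
python3 - <<'E'
from h import *; from workcell import *; import pickle
d=viewer.read_camera("wrist"); s=get_state(); cv2.imwrite("pics/w2.png",d["frame"]); print(s["clock"],s["tcp_pos"],yawy(s),s["finger_gap"],s["wrist_force"])
E
```

```text
2.85 [0.48521743 0.33492649 0.00627056] 153.7317093925066 0.036139498150539226 [ 0.39464951  0.03886297 -0.34244156]
```

View pics/w2.png

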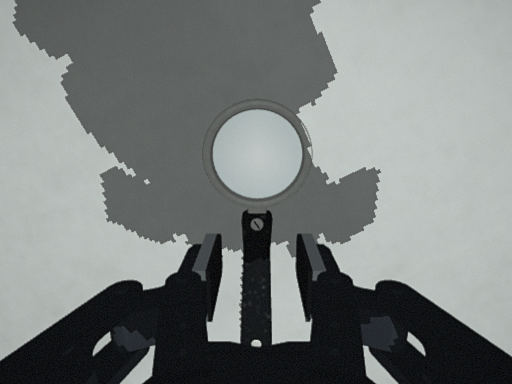

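Request:
send_rows --pt "2 0 1 0 0 0" --pt "4 0 1 0 0 0" --pt "4 0 1 0 0 0" --pt "4 0 1 0 0 0" --pt "4 0 1 0 0 0" --pt "4 0 1 0 0 0" --pt "4 0 1 0 0 0" --pt "4 0 1 0 0 0" --pt "4 0 1 0 0 0" --pt "4 0 1 0 0 0" --claw 5 --newtons 40

```text
clock: 4.1
tcp_pos: [0.4864, 0.3362, 0.0048]
orientation: [0.601, -0.373, 0.6, 0.373]
wrist_force: [-3.3, -1.3, 13.1]
finger_gap: 0.0143
```

```bash
python3 - <<'E'
from h import *; from workcell import *; import pickle
d=viewer.read_camera("wrist"); s=get_state(); cv2.imwrite("pics/w3.png",d["frame"]); print(s["clock"],s["tcp_pos"],yawy(s),s["finger_gap"],s["wrist_force"])
E
```

```text
4.15 [0.48642417 0.33619059 0.00485741] 153.73069553368381 0.01427304763134576 [-3.55645896 -1.94547742 13.1150825 ]
```

View pics/w3.png

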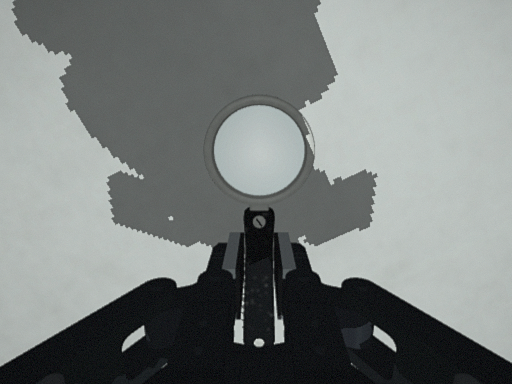

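Request:
send_rows --pt "-3 0 0 0 0 0" --pt "-10 0 0 0 0 0" --pt "-22 0 0 0 0 0" --pt "-38 0 0 0 0 0" --pt "-56 0 0 0 0 0" --pt "-76 0 0 0 0 0" --pt "-96 0 0 0 0 0" --pt "-114 0 0 0 0 0" --pt "-126 0 0 0 0 0" --pt "-130 0 0 0 0 0"

```text
clock: 5.4
tcp_pos: [0.4861, 0.3359, 0.1336]
orientation: [0.601, -0.373, 0.6, 0.373]
wrist_force: [-0.1, -0.5, -0.8]
finger_gap: 0.0144
```

```bash
python3 - <<'E'
from h import *; from workcell import *; import pickle
d=viewer.read_camera("wrist"); s=get_state(); cv2.imwrite("pics/w4.png",d["frame"]); print(s["clock"],s["tcp_pos"],yawy(s),s["finger_gap"],s["wrist_force"])
print(to(s,(.521,-.049,.16),-12.7))
print(to(s,(.521,-.049,.16),-12.7+70))
E
```

```text
5.45 [0.486005   0.33588746 0.13340269] 153.7290541732339 0.01411020802117025 [ 0.45270944 -0.02304226 -0.0220424 ]
(array([ -26.8, -201.8, -329.6]), array([ 1.6643e+02,  8.0000e-02, -9.0000e-02]))
(array([ -26.8, -201.8, -329.6]), array([ 9.643e+01,  9.000e-02, -2.000e-02]))
```

View pics/w4.png

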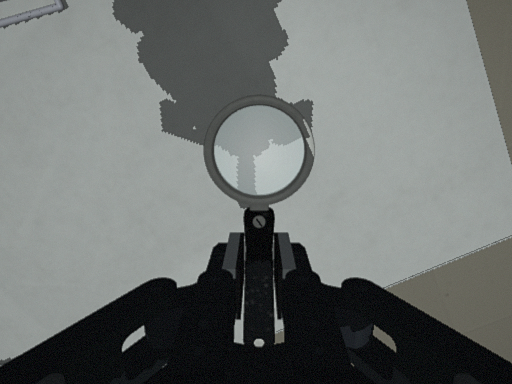

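Request:
send_rows --pt "-5 -6 -9 5 0 0" --pt "-14 -16 -26 13 0 0" --pt "-25 -30 -49 23 0 0" --pt "-37 -45 -74 33 0 0" --pt "-49 -60 -98 44 0 0" --pt "-60 -73 -121 55 0 0" --pt "-69 -85 -140 65 0 0" --pt "-76 -94 -155 75 0 0" --pt "-80 -99 -163 82 0 0" --pt "-80 -100 -165 84 0 0"

```text
clock: 6.7
tcp_pos: [0.5022, 0.1429, 0.212]
orientation: [0.696, 0.125, 0.696, -0.125]
wrist_force: [0.5, -0.2, -1.3]
finger_gap: 0.0143
```

```bash
python3 - <<'E'
from h import *; from workcell import *; import pickle
s=get_state();print(s["tcp_pos"],yawy(s),s["finger_gap"])
print(to(s,(.51,-.07,.22),-12.7))
E
```

```text
[0.50216948 0.14290097 0.21195976] 69.63734746438122 0.014346140072256874
(array([  -8.1, -196.9,   81.4]), array([ 8.234e+01, -2.000e-02,  3.000e-02]))
```

Request:
send_rows --pt "0 -10 4 5 0 0" --pt "-1 -30 12 13 0 0" --pt "-2 -57 23 22 0 0" --pt "-4 -87 36 32 0 0" --pt "-5 -117 48 43 0 0" --pt "-6 -145 60 53 0 0" --pt "-7 -168 69 63 0 0" --pt "-8 -185 76 73 0 0" --pt "-8 -195 80 80 0 0" --pt "-8 -197 81 82 0 0"

```text
clock: 7.95
tcp_pos: [0.5097, -0.0695, 0.2196]
orientation: [-0.443, -0.55, -0.444, 0.551]
wrist_force: [0.8, 0.3, -0.2]
finger_gap: 0.014
```

```bash
python3 - <<'E'
from h import *; from workcell import *; import pickle
d=viewer.read_camera("wrist"); s=get_state(); pickle.dump((d,s),open("w5.pkl","wb"));cv2.imwrite("pics/w5.png",cv2.resize(d["frame"],(768,576),interpolation=cv2.INTER_CUBIC)); print(s["clock"],s["tcp_pos"],yawy(s),s["finger_gap"],s["wrist_force"])
E
```

```text
8.0 [ 0.50978802 -0.0693887   0.21966596] -12.29816073014209 0.014281363282467563 [-0.53010962  0.77249752 -0.33772271]
```

View pics/w5.png

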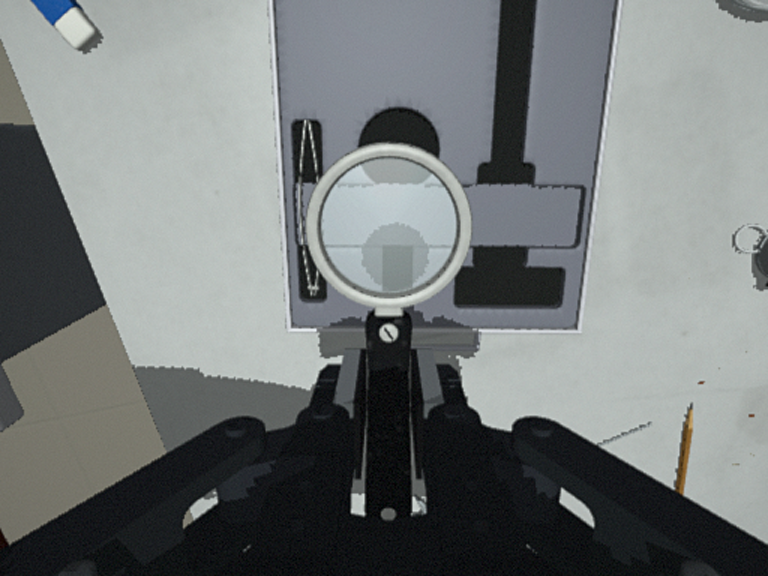

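```bash
python3 - <<'E'
from h import *; import pickle
d,s=pickle.load(open("w5.pkl","rb")); im=d["frame"]
cv2.imwrite("pics/w5a.png",crop(im,180,60,320,230,3.5)); cv2.imwrite("pics/w5b.png",crop(im,300,0,420,230,2.6)) 
cv2.imwrite("pics/w5c.png",crop(im,290,110,410,230,5))
E
```

```text
(no output)
```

View pics/w5a.png

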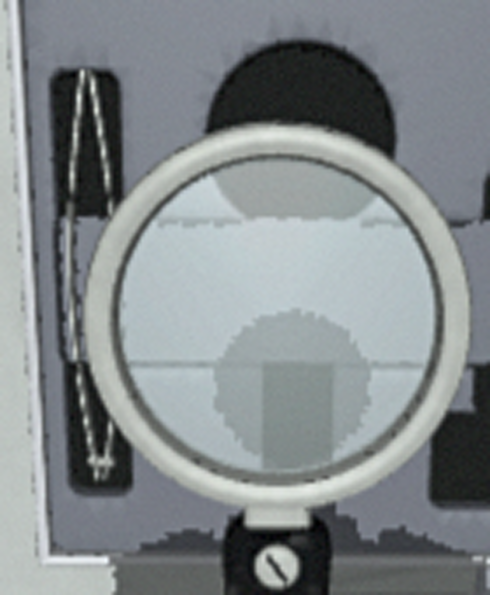

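View pics/w5c.png

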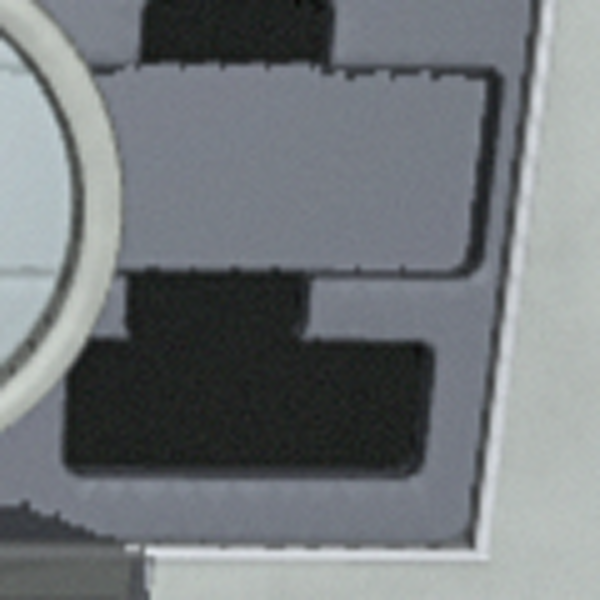

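```bash
cat > t.py <<'E'
from h import *; import pickle
from scipy.optimize import least_squares
exec(open("m.py").read().split("r=least")[0].split("def tf")[1].join(["def tf",""]))
d,s=pickle.load(open("w5.pkl","rb"))
P=[(387.3,220.9),(192.1,220.3),(390.2,123.1),(386.5,164.7),(318.1,122.1),(356.3,122.9),(315.1,164.1),(350.9,164.1),(266,70.6)]
L=[(.1135,-.136,.018),(-.1135,-.136,.018),(.105,-.024,.014),(.105,-.07,.014),(.027,-.024,.014),(.068,-.024,.014),(.027,-.07,.014),(.068,-.07,.014),(-.0285,.028,.014)]
r=least_squares(lambda p:(proj(d,tf(p,L))-P).ravel(),[.56,-.01,-.22],loss="soft_l1")
tray=r.x; print("tray",tray,np.degrees(tray[2])); print((proj(d,tf(tray,L))-P).round(1))
for n,l in dict(head=[.0475,-.047,0],beam=[.0475,0,0],grip=[-.0285,-.047,0],glass=[-.0285,-.0005,0]).items(): print(n,tf(tray,l)[0])
np.save("tray.npy",tray)
# lens in hand: glass centre (a-crop) 
zt=s["tcp_pos"][2]; z=zt-.0003+.0000
g=back(d,(180+(277+.5)/3.5-.5,60+(314+.5)/3.5-.5),z); e=back(d,(389/1.5-.17,520/1.5-.17),z)
print("glass",g,"end?",e)
a=np.radians(yawy(s)+90); print("grip from glass",g-.0465*np.array([np.cos(a),np.sin(a),0]), s["tcp_pos"],yawy(s))
E
python3 t.py
```

```text
tray [ 0.56022726 -0.00891247 -0.21896833] -12.54596099773064
[[ 0.5  0.8]
 [-1.1  0.6]
 [ 0.5 -0.7]
 [-0.8  0.1]
 [-0.5 -0. ]
 [-0.3 -0.6]
 [ 0.2  0.4]
 [ 1.4  0.5]
 [ 0.2 -0.7]]
head [ 0.59638359 -0.06510828  0.        ]
beam [ 0.60659306 -0.01923055  0.        ]
grip [ 0.52219831 -0.04859936  0.        ]
glass [ 0.53229917 -0.00320968  0.        ]
glass [ 0.52047404 -0.02230484  0.21936596] end? [ 0.49773367 -0.12763362  0.21936596]
grip from glass [ 0.51056959 -0.06773778  0.21936596] [ 0.50978802 -0.0693887   0.21966596] -12.29816073014209
```

```bash
python3 - <<'E'
from h import *; from workcell import *
s=get_state();print(to(s,(.5218,-.0504,.05),-12.55))
E
```

```text
(array([169.7,   7.9, -21.1]), array([ 0.25, -0.01,  0.06]))
```

Request:
send_rows --pt "8 2 -5 0 0 0" --pt "25 5 -14 0.2 0 0" --pt "50 8 -21 0.2 0 0" --pt "78 8 -21 0.2 0 0" --pt "105 8 -21 0.2 0 0" --pt "130 8 -21 0.2 0 0" --pt "150 8 -21 0.2 0 0" --pt "163 8 -21 0.2 0 0" --pt "169 8 -21 0.2 0 0" --pt "170 8 -21 0.2 0 0"

```text
clock: 9.25
tcp_pos: [0.5224, -0.0503, 0.0502]
orientation: [0.443, 0.551, 0.443, -0.551]
wrist_force: [-0.2, 0.2, -1.2]
finger_gap: 0.0144
```

```bash
python3 - <<'E'
from h import *; from workcell import *; import pickle
d=viewer.read_camera("wrist"); s=get_state(); pickle.dump((d,s),open("w6.pkl","wb"))
f=cv2.resize(d["frame"],(768,576),interpolation=cv2.INTER_CUBIC);cv2.imwrite("pics/w6.png",f); print(s["clock"],s["tcp_pos"],yawy(s),s["finger_gap"],s["wrist_force"])
E
```

```text
9.3 [ 0.52259058 -0.05050385  0.0505251 ] -12.44806000686497 0.013812425818110525 [-0.61917691 -0.09112228  0.1344125 ]
```

View pics/w6.png

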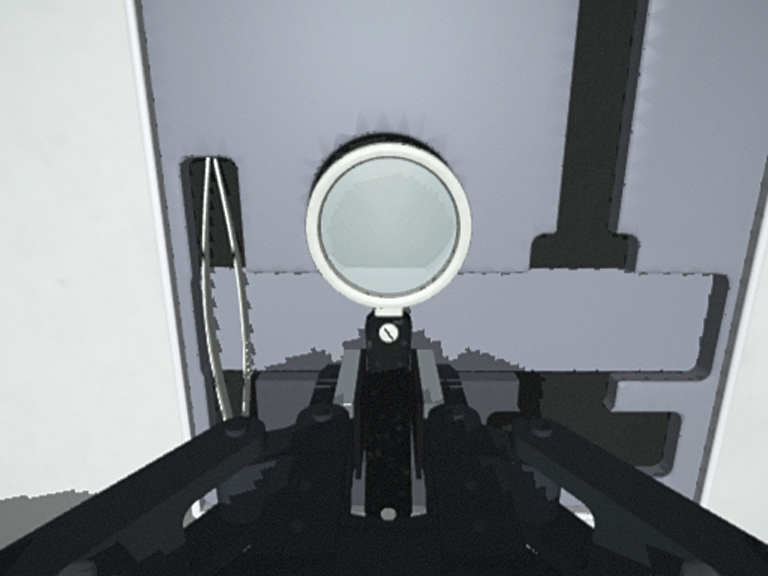

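```bash
python3 - <<'E'
from h import *; import pickle
d,s=pickle.load(open("w6.pkl","rb")); im=d["frame"]
cv2.imwrite("pics/w6a.png",crop(im,190,70,330,210,5)); cv2.imwrite("pics/w6b.png",crop(im,330,130,500,320,4)) 
E
```

```text
(no output)
```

View pics/w6a.png

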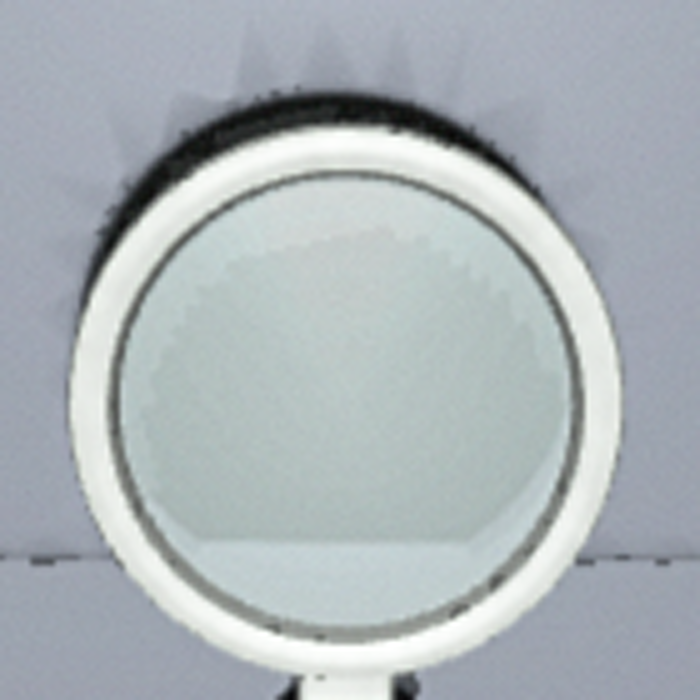

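View pics/w6b.png

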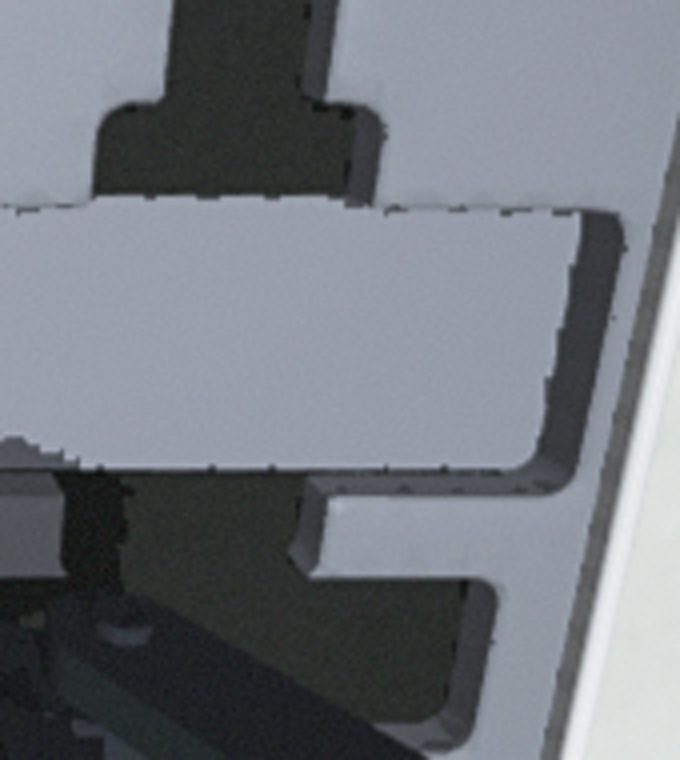

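```bash
sed -i 's/^P=.*/P=[(487.6,181.6),(472.9,253.4),(353,181),(423.1,180.9),(412.1,253.4),(259.7,88.1)]/; s/^L=.*/L=[(.105,-.024,.014),(.105,-.07,.014),(.027,-.024,.014),(.068,-.024,.014),(.068,-.07,.014),(-.0285,.028,.014)]/; s/w5.pkl/w6.pkl/' t.py; sed -i 's#(180+(277+.5)/3.5-.5,60+(314+.5)/3.5-.5)#(190+345.5/5-.5,70+397.5/5-.5)#' t.py; python3 t.py
```

```text
tray [ 0.56027591 -0.0093541  -0.21860677] -12.525245350586793
[[-0.   0. ]
 [-0.3  0. ]
 [ 0.1  0.5]
 [ 0.7  0.6]
 [ 0.9 -0. ]
 [-2.3 -1.1]]
head [ 0.59645256 -0.06553684  0.        ]
beam [ 0.60664543 -0.01965541  0.        ]
grip [ 0.52226131 -0.04905474  0.        ]
glass [ 0.53234576 -0.00366141  0.        ]
glass [ 0.53316854 -0.00293375  0.0502251 ] end? [ 0.51022278 -0.10823712  0.0502251 ]
grip from glass [ 0.52314525 -0.04834062  0.0502251 ] [ 0.52259058 -0.05050385  0.0505251 ] -12.44806000686497
```

Request:
send_rows --pt "3 -0.5 0.5 0 0 0" --pt "9 -1 1 0 0 0" --pt "16 -1 1 0 0 0" --pt "23 -1 1 0 0 0" --pt "29 -1 1 0 0 0" --pt "33 -1 1 0 0 0" --pt "36 -1 1 0 0 0" --pt "38 -1 1 0 0 0" --pt "40 -1 1 0 0 0" --pt "40.5 -1 1 0 0 0"

```text
clock: 10.55
tcp_pos: [0.5211, -0.0513, 0.0099]
orientation: [0.443, 0.551, 0.443, -0.551]
wrist_force: [-1.6, 0.5, 3.2]
finger_gap: 0.0142
```

```bash
python3 - <<'E'
from h import *; from workcell import *; import pickle
d=viewer.read_camera("wrist"); s=get_state(); pickle.dump((d,s),open("w7.pkl","wb"))
f=cv2.resize(d["frame"],(768,576),interpolation=cv2.INTER_CUBIC);cv2.imwrite("pics/w7.png",f); print(s["clock"],s["tcp_pos"],yawy(s),s["finger_gap"],s["wrist_force"])
E
```

```text
10.6 [ 0.52110658 -0.05132106  0.00993208] -12.470527181335706 0.014474257598299622 [-0.6359248   0.67269437  0.22414014]
```

View pics/w7.png

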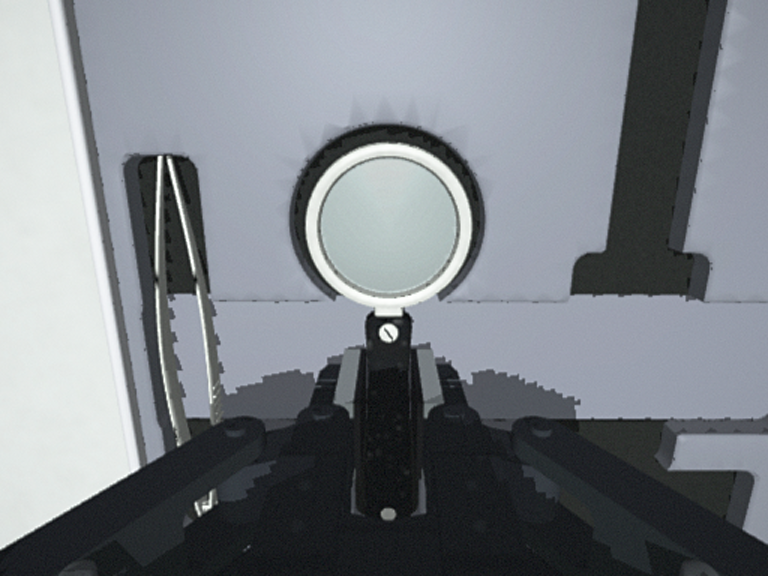

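Request:
send_rows --pt "0.5 0 0 0 0 0" --pt "0.5 0 0 0 0 0" --pt "0.5 0 0 0 0 0" --pt "0.5 0 0 0 0 0" --pt "0 0 0 0 0 0" --pt "-8 0 0 0 0 0" --pt "-25 0 0 0 0 0" --pt "-50 0 0 0 0 0" --pt "-70 0 0 0 0 0" --pt "-80 0 0 0 0 0" --claw 36

```text
clock: 11.85
tcp_pos: [0.5219, -0.0515, 0.0914]
orientation: [0.443, 0.552, 0.442, -0.551]
wrist_force: [0.3, 0.4, 0.1]
finger_gap: 0.0358
```

```bash
python3 - <<'E'
from h import *; from workcell import *; import pickle
d=viewer.read_camera("wrist"); s=get_state(); pickle.dump((d,s),open("w8.pkl","wb"))
f=cv2.resize(d["frame"],(768,576),interpolation=cv2.INTER_CUBIC);cv2.imwrite("pics/w8.png",f); print(s["clock"],s["tcp_pos"],yawy(s),s["finger_gap"],s["wrist_force"])
tr=np.load("tray.npy"); c,q=np.cos(tr[2]),np.sin(tr[2])
h=np.array([.5344,-.3077]); print(to(s,(.5344,-.3077,.2),-76.2))
E
```

```text
11.9 [ 0.52225741 -0.05159338  0.09210225] -12.467120941134747 0.03600183087844716 [ 0.46889439 -0.15996246  0.46347819]
(array([-107.7,   67.5,  247.4]), array([63.73, -0.1 , -0.17]))
```

View pics/w8.png

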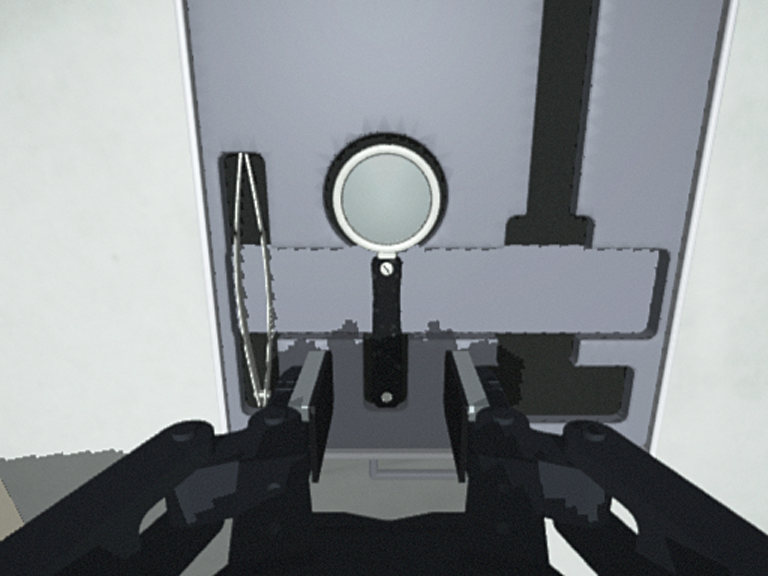

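Request:
send_rows --pt "-8 3 10 2 0 0" --pt "-24 8 40 6 0 0" --pt "-42 16 80 13 0 0" --pt "-60 26 125 22 0 0" --pt "-75 37 175 32 0 0" --pt "-88 48 220 42 0 0" --pt "-98 57 260 51 0 0" --pt "-104 64 290 58 0 0" --pt "-108 67 303 63 0 0" --pt "-108 68 307 64 0 0" --claw 60

```text
clock: 13.15
tcp_pos: [0.5205, -0.3673, 0.1971]
orientation: [-0.082, -0.702, -0.083, 0.703]
wrist_force: [0.3, 0.7, -0.2]
finger_gap: 0.0601
```

```bash
python3 - <<'E'
from h import *; from workcell import *; import pickle
d=viewer.read_camera("wrist"); s=get_state(); pickle.dump((d,s),open("w9.pkl","wb"))
f=cv2.resize(d["frame"],(768,576),interpolation=cv2.INTER_CUBIC);cv2.imwrite("pics/w9.png",f); print(s["clock"],s["tcp_pos"],yawy(s),s["finger_gap"],s["wrist_force"])
E
```

```text
13.2 [ 0.52057061 -0.36694659  0.19691273] -76.58899381860628 0.059842971778769675 [ 0.58873384 -0.35041928  0.05827973]
```

View pics/w9.png

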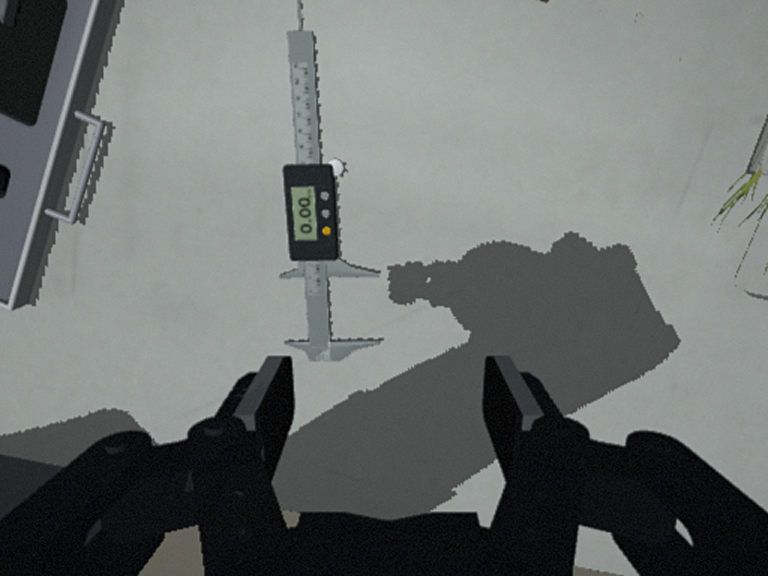

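```bash
python3 - <<'E'
from h import *; import pickle
d,s=pickle.load(open("w9.pkl","rb")); im=d["frame"]
cv2.imwrite("pics/w9a.png",crop(im,180,10,270,250,3.2))
f=lambda c,z: back(d,(c[0]/1.5-.17,c[1]/1.5-.17),z)
H=[f(c,.01025) for c in [(284,165),(335,163),(340,260),(291,260)]]
print([np.linalg.norm(H[i]-H[(i+1)%4]).round(4) for i in range(4)]); h=np.mean(H,0)
t=f((301,32),.0025); j=f((320.5,361),.0025); ax=j-t; ax2=(H[2]+H[3]-H[0]-H[1])
b=(t+j)/2; print(h,b,np.linalg.norm(ax),np.degrees(np.arctan2(ax[1],ax[0])),np.degrees(np.arctan2(ax2[1],ax2[0])))
u=ax/np.linalg.norm(ax); print("head ahead",(h-b)@u, "lat",np.cross(u,h-b)[2])
E
```

```text
[np.float64(0.034), np.float64(0.0662), np.float64(0.0345), np.float64(0.0649)]
[ 0.53586898 -0.31119836  0.01025   ] [ 0.53530468 -0.30947434  0.0025    ] 0.22755132249667992 -165.79342846656073 -165.57147410325456
head ahead -0.00012393712620376046 lat 0.001809784064592469
```

View pics/w9a.png

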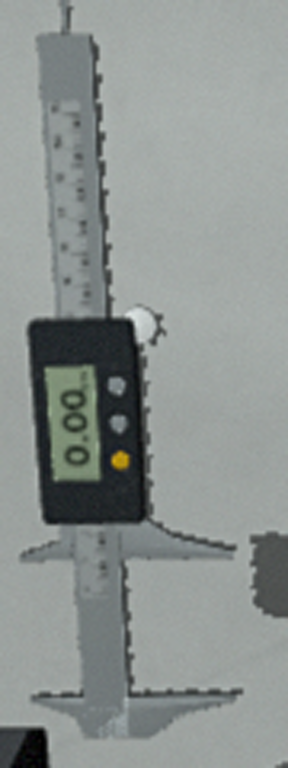

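```bash
python3 - <<'E'
from h import *; from workcell import *
s=get_state();print(to(s,(.536,-.311,.03),-75.75))
E
```

```text
(array([166.9, -50.7, -28.1]), array([-0.84,  0.04,  0.05]))
```

Request:
send_rows --pt "3 -6 -3 0 0 0" --pt "12 -17 -9 -0.3 0 0" --pt "28 -31 -17 -0.6 0 0" --pt "50 -43 -24 -0.8 0 0" --pt "78 -50 -28 -0.8 0 0" --pt "106 -51 -28 -0.8 0 0" --pt "130 -51 -28 -0.8 0 0" --pt "150 -51 -28 -0.8 0 0" --pt "163 -51 -28 -0.8 0 0" --pt "167 -51 -28 -0.8 0 0" --claw 50

```text
clock: 14.45
tcp_pos: [0.5361, -0.3083, 0.0298]
orientation: [-0.088, -0.701, -0.089, 0.702]
wrist_force: [0.1, -0.3, 1.6]
finger_gap: 0.0501
```

```bash
python3 - <<'E'
from h import *; from workcell import *; import pickle
d=viewer.read_camera("wrist"); s=get_state(); pickle.dump((d,s),open("w10.pkl","wb"))
f=cv2.resize(d["frame"],(768,576),interpolation=cv2.INTER_CUBIC);cv2.imwrite("pics/w10.png",f); print(s["clock"],s["tcp_pos"],yawy(s),s["finger_gap"],s["wrist_force"])
E
```

```text
14.5 [ 0.53622571 -0.30867863  0.02997475] -75.61773125796704 0.04987450754474413 [-0.40036322 -0.6255345  -0.19759219]
```

View pics/w10.png

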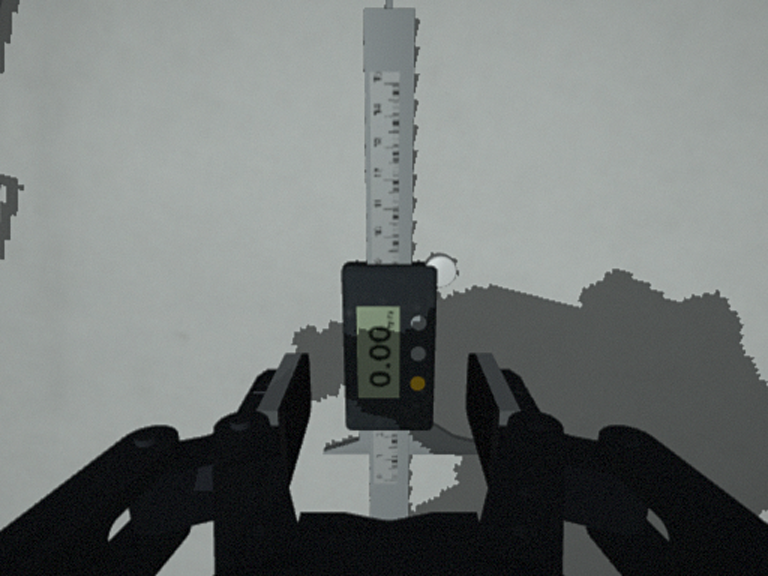

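```bash
python3 - <<'E'
from h import *; import pickle
d,s=pickle.load(open("w10.pkl","rb"))
Rr,t=tool(s);Z=Rr.as_matrix()[:,2];Y=Rr.as_matrix()[:,1]
p=np.array([t[0],t[1],.01025])
for k in (-.011,0,.011): print(k,[(proj(d,p+k*Z+y*Y)[0]*1.5).round() for y in (-.017,0,.017)])
H=[back(d,(c[0]/1.5-.17,c[1]/1.5-.17),.01025) for c in [(343,264),(436,265),(434,428),(347,429)]]
h=np.mean(H,0);print(h,(h-t)@Z,(h-t)@Y,np.linalg.norm(H[0]-H[3]),np.linalg.norm(H[0]-H[1])); a=(H[2]+H[3]-H[0]-H[1]);print(np.degrees(np.arctan2(a[1],a[0])))
E
```

```text
-0.011 [array([340., 321.]), array([387., 321.]), array([434., 321.])]
0 [array([341., 349.]), array([387., 349.]), array([433., 349.])]
0.011 [array([342., 376.]), array([387., 376.]), array([433., 376.])]
[ 0.53591804 -0.30980031  0.01025   ] 0.0005644750649282927 0.001030257980239933 0.06558193702848607 0.0324319392363203
-165.24480715643637
```

Request:
send_rows --pt "3 0.5 0 0 0 0" --pt "8 1 0 0.2 0 0" --pt "14 1 0 0.2 0 0" --pt "19 1 0 0.2 0 0" --pt "22 1 0 0.2 0 0" --pt "24 1 0 0.2 0 0" --pt "24.5 1 0 0.2 0 0" --pt "25 1 0 0.2 0 0" --pt "25 1 0 0.2 0 0" --pt "25 1 0 0.2 0 0"

```text
clock: 15.75
tcp_pos: [0.5368, -0.3106, 0.0059]
orientation: [0.087, 0.702, 0.087, -0.702]
wrist_force: [-0.2, -0.8, 0.4]
finger_gap: 0.05
```

Request:
send_rows --pt "0 0 0 0 0 0" --pt "0 0 0 0 0 0" --pt "0 0 0 0 0 0" --pt "0 0 0 0 0 0" --pt "0 0 0 0 0 0" --pt "0 0 0 0 0 0" --pt "0 0 0 0 0 0" --pt "0 0 0 0 0 0" --pt "0 0 0 0 0 0" --pt "0 0 0 0 0 0" --claw 20 --newtons 30

```text
clock: 17.0
tcp_pos: [0.5368, -0.3105, 0.006]
orientation: [0.087, 0.702, 0.087, -0.702]
wrist_force: [-0.8, 3.2, 5.5]
finger_gap: 0.0326
```

```bash
python3 - <<'E'
from h import *; from workcell import *; import pickle
d=viewer.read_camera("wrist"); s=get_state(); pickle.dump((d,s),open("w11.pkl","wb"))
f=cv2.resize(d["frame"],(768,576),interpolation=cv2.INTER_CUBIC);cv2.imwrite("pics/w11.png",f); print(s["clock"],s["tcp_pos"],yawy(s),s["finger_gap"],s["wrist_force"])
E
```

```text
17.05 [ 0.53678509 -0.31049208  0.00597417] -75.86473662430664 0.03259755836960915 [-1.00683372  2.78425693  5.11499888]
```

View pics/w11.png

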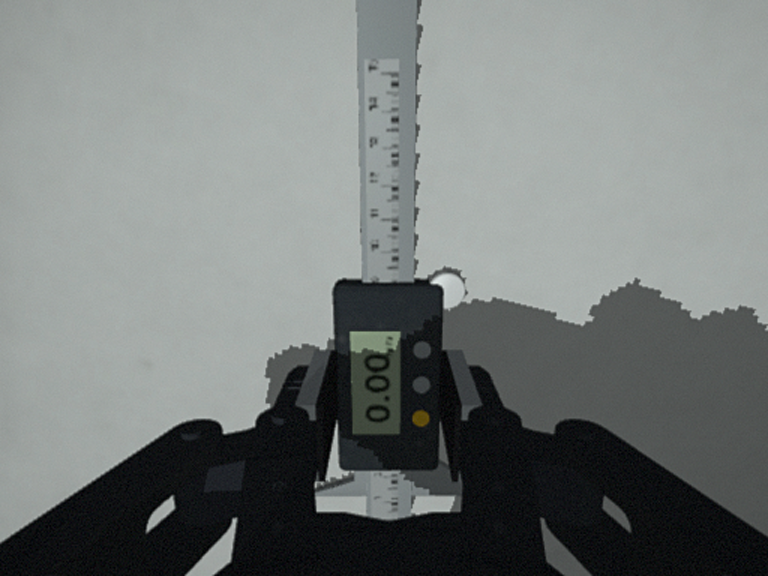

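Request:
send_rows --pt "-0.3 0 2 0 0 0" --pt "-0.3 0 6 0 0 0" --pt "-0.3 0 11 0 0 0" --pt "-0.3 0 16 0 0 0" --pt "-0.3 0 21 0 0 0" --pt "-0.3 0 26 0 0 0" --pt "-0.3 0 31 0 0 0" --pt "-0.3 0 36 0 0 0" --pt "-0.3 0 39 0 0 0" --pt "-0.3 0 40 0 0 0"

```text
clock: 18.3
tcp_pos: [0.4977, -0.3205, 0.006]
orientation: [-0.087, -0.702, -0.087, 0.702]
wrist_force: [0.8, 1.5, 2.8]
finger_gap: 0.0328
```

```bash
python3 - <<'E'
from h import *; from workcell import *; import pickle
s=get_state()
print(s["clock"],s["tcp_pos"],yawy(s),s["finger_gap"],s["wrist_force"])
d=viewer.read_camera("top");cv2.imwrite("pics/t2.png",crop(d["frame"],340,160,420,280,5))
d=viewer.read_camera("wrist"); f=cv2.resize(d["frame"],(768,576),interpolation=cv2.INTER_CUBIC);cv2.imwrite("pics/w12.png",f)
d=viewer.read_camera("scene");cv2.imwrite("pics/s2.png",crop(d["frame"],300,220,400,340,5))
E
```

```text
18.3 [ 0.49768112 -0.3204541   0.00602951] -75.88604136850363 0.03284437960496652 [0.75322278 1.52055629 2.8284599 ]
```

View pics/w12.png

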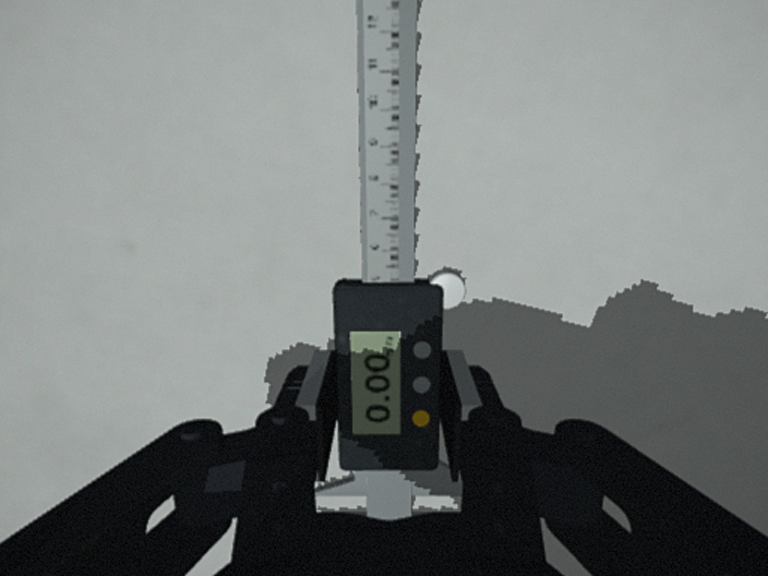

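View pics/s2.png

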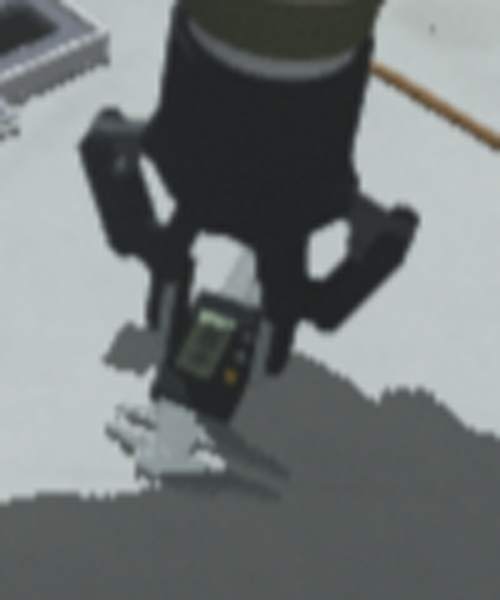

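View pics/t2.png

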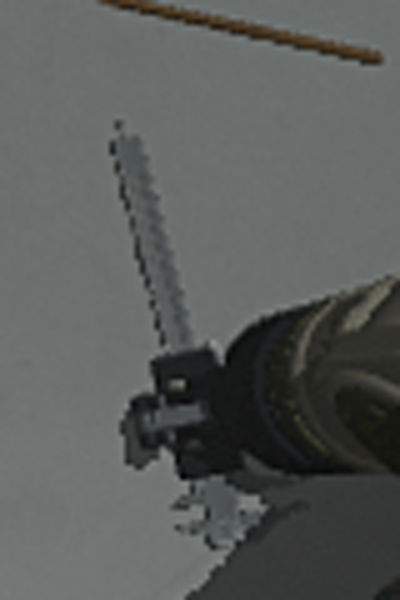

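Request:
send_rows --pt "0 0 1 0 0 0" --pt "0 0 2 0 0 0" --pt "0 0 3 0 0 0" --pt "0 0 4.5 0 0 0" --pt "0 0 6 0 0 0" --pt "0 0 7 0 0 0" --pt "0 0 8 0 0 0" --pt "0 0 9 0 0 0" --pt "0 0 10 0 0 0" --pt "0 0 11 0 0 0"

```text
clock: 19.7
tcp_pos: [0.4875, -0.3232, 0.0061]
orientation: [0.087, 0.702, 0.087, -0.702]
wrist_force: [1.8, 0.8, 1.0]
finger_gap: 0.0325
```

```bash
python3 - <<'E'
from h import *; from workcell import *; import pickle
s=get_state()
print(s["clock"],s["tcp_pos"],yawy(s),s["finger_gap"],s["wrist_force"])
d=viewer.read_camera("top");cv2.imwrite("pics/t3.png",crop(d["frame"],340,160,420,280,5))
d=viewer.read_camera("wrist"); f=cv2.resize(d["frame"],(768,576),interpolation=cv2.INTER_CUBIC);cv2.imwrite("pics/w13.png",f)
d=viewer.read_camera("scene");cv2.imwrite("pics/s3.png",crop(d["frame"],300,220,400,340,5))
E
```

```text
19.7 [ 0.48753531 -0.32324317  0.00606908] -75.86846503882946 0.032466268244698275 [1.79519655 0.80822776 0.98176223]
```

View pics/w13.png

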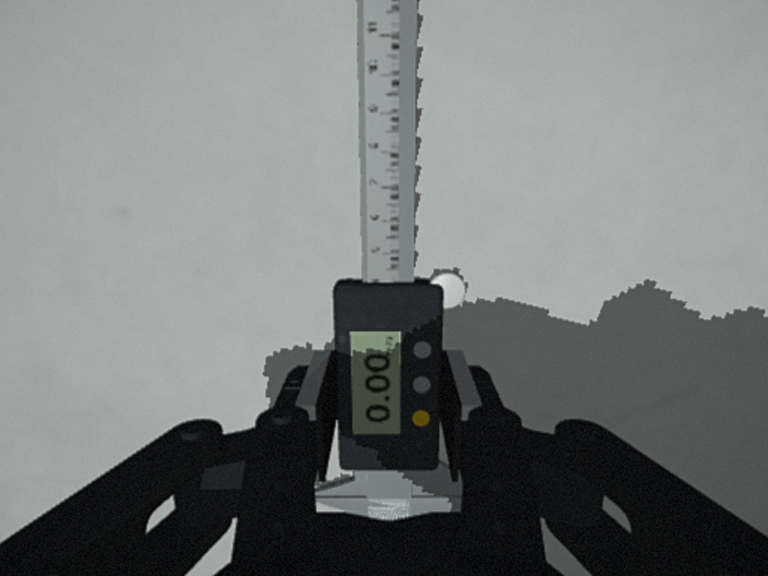

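View pics/t3.png

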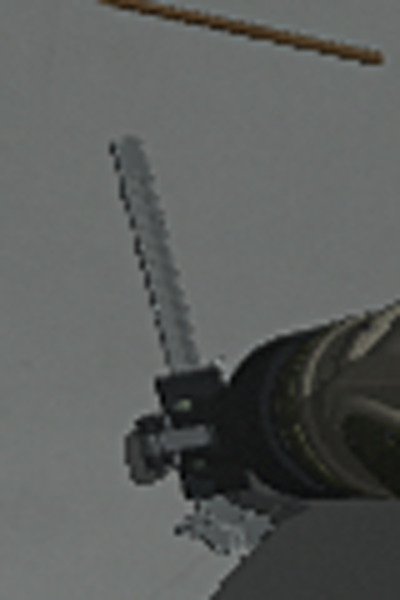

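View pics/s3.png

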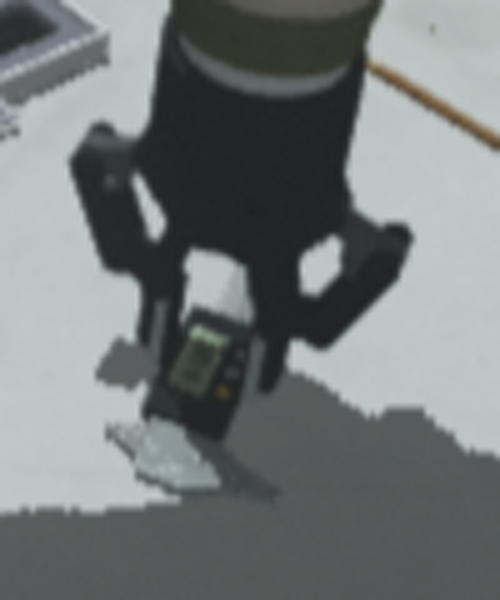

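Request:
send_rows --pt "0 0 0.5 0 0 0" --pt "0 0 1 0 0 0" --pt "0 0 1.5 0 0 0" --pt "0 0 2 0 0 0" --pt "0 0 2.5 0 0 0" --pt "0 0 3 0 0 0" --pt "0 0 3.5 0 0 0" --pt "0 0 4 0 0 0" --pt "0 0 4.5 0 0 0" --pt "0 0 5 0 0 0"

```text
clock: 21.1
tcp_pos: [0.4824, -0.3243, 0.0061]
orientation: [0.087, 0.702, 0.087, -0.702]
wrist_force: [2.1, -0.2, 1.6]
finger_gap: 0.0324
```

```bash
python3 - <<'E'
from h import *; from workcell import *; import pickle
s=get_state()
print(s["clock"],s["tcp_pos"],yawy(s),s["finger_gap"],s["wrist_force"])
d=viewer.read_camera("wrist"); f=cv2.resize(d["frame"],(768,576),interpolation=cv2.INTER_CUBIC);cv2.imwrite("pics/w14.png",f)
a=cv2.imread("pics/w13.png"); cv2.imwrite("pics/cmp.png",cv2.resize(np.hstack([a[0:520,310:470],f[0:520,310:470]]),None,fx=1.15,fy=1.15))
E
```

```text
21.1 [ 0.4823654  -0.32426763  0.00605513] -75.86904604794087 0.032408412244680364 [ 2.05477464 -0.19820336  1.61387264]
```

View pics/cmp.png

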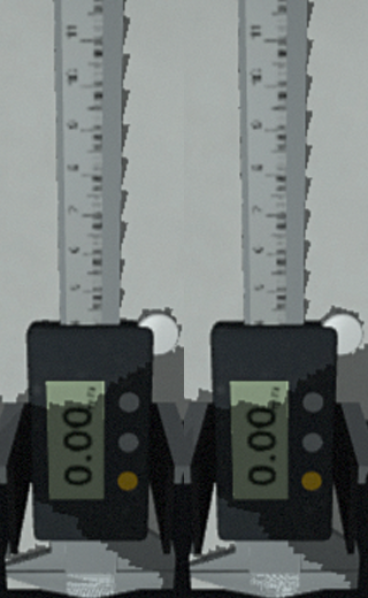

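Request:
send_rows --pt "0 0 0 0 0 0" --pt "0 0 0 0 0 0" --pt "0 0 0 0 0 0" --pt "-2 0 0 0 0 0" --pt "-6 0 0 0 0 0" --pt "-13 0 0 0 0 0" --pt "-22 0 0 0 0 0" --pt "-32 0 0 0 0 0" --pt "-39 0 0 0 0 0" --pt "-42 0 0 0 0 0" --newtons 80

```text
clock: 22.4
tcp_pos: [0.4827, -0.3246, 0.0489]
orientation: [0.087, 0.702, 0.087, -0.701]
wrist_force: [0.3, -0.4, -1.2]
finger_gap: 0.0302
```

```bash
python3 - <<'E'
from h import *; from workcell import *; import pickle
s=get_state()
print(s["clock"],s["tcp_pos"],yawy(s),s["finger_gap"],s["wrist_force"],s["ft_torque"])
d=viewer.read_camera("wrist"); f=cv2.resize(d["frame"],(768,576),interpolation=cv2.INTER_CUBIC);cv2.imwrite("pics/w15.png",f)
d=viewer.read_camera("scene");cv2.imwrite("pics/s4.png",crop(d["frame"],280,200,400,320,5))
print(to(s,(.5966,-.0648,.15),-12.53))
E
```

```text
22.4 [ 0.48272943 -0.32457101  0.04888986] -75.8709286062298 0.030201807507921296 [ 0.33693508 -0.36181624 -1.23034547] [-0.00649484  0.0342611  -0.04714118]
(array([-101.2, -224. , -173.9]), array([-6.334e+01, -1.000e-02, -7.000e-02]))
```

View pics/w15.png

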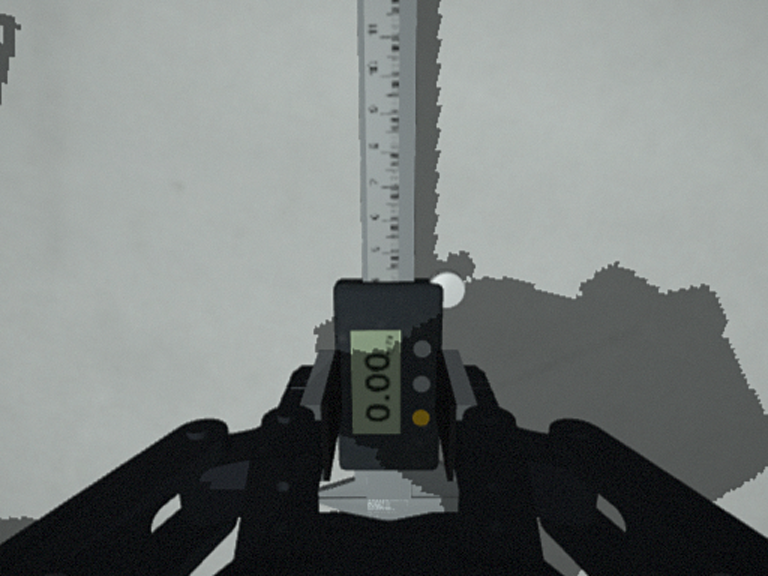

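View pics/s4.png

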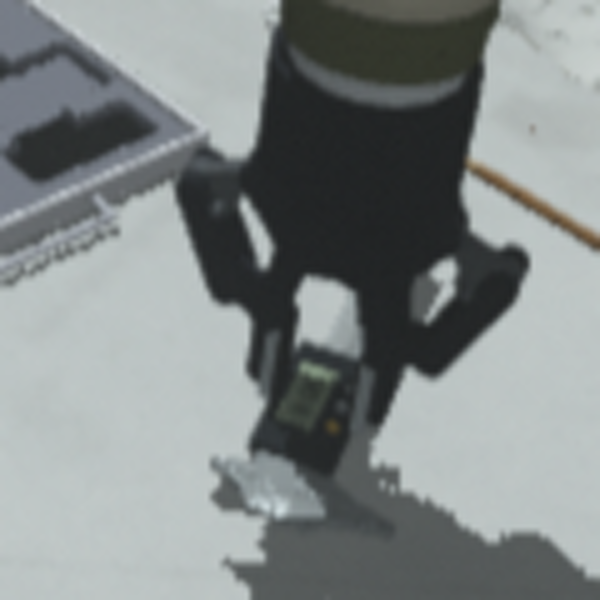

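Request:
send_rows --pt "-5 -3 -2 -1 0 0" --pt "-16 -9 -7 -4 0 0" --pt "-32 -19 -15 -8 0 0" --pt "-50 -33 -26 -13 0 0" --pt "-66 -50 -39 -18 0 0" --pt "-80 -68 -53 -23 0 0" --pt "-90 -86 -67 -28 0 0" --pt "-96 -102 -79 -32 0 0" --pt "-99 -112 -87 -35 0 0" --pt "-100 -115 -90 -36 0 0"

```text
clock: 23.75
tcp_pos: [0.5417, -0.1901, 0.1479]
orientation: [-0.3, -0.64, -0.3, 0.64]
wrist_force: [-0.8, -0.7, -1.6]
finger_gap: 0.0302
```

```bash
python3 - <<'E'
from h import *; from workcell import *
s=get_state();print(to(s,(.5966,-.0648,.13),-12.53), s["finger_gap"])
E
```

```text
(array([  17.9,  -37.9, -131.4]), array([-27.23,   0.  ,   0.03])) 0.03017237128258873
```

Request:
send_rows --pt "1 -1 -4 -1 0 0" --pt "2 -4 -14 -3 0 0" --pt "4 -8 -28 -6 0 0" --pt "7 -14 -47 -10 0 0" --pt "10 -19 -67 -14 0 0" --pt "13 -25 -87 -18 0 0" --pt "15 -30 -105 -22 0 0" --pt "17 -34 -119 -25 0 0" --pt "18 -37 -128 -27 0 0" --pt "18 -38 -131 -27 0 0"

```text
clock: 25.0
tcp_pos: [0.5965, -0.0652, 0.13]
orientation: [-0.441, -0.553, -0.441, 0.553]
wrist_force: [0.0, 0.1, -2.5]
finger_gap: 0.03
```

```bash
python3 - <<'E'
from h import *; from workcell import *; import pickle
d=viewer.read_camera("wrist"); s=get_state(); pickle.dump((d,s),open("w16.pkl","wb"))
print(s["clock"],s["tcp_pos"],yawy(s),s["finger_gap"],s["wrist_force"])
f=cv2.resize(d["frame"],(768,576),interpolation=cv2.INTER_CUBIC);cv2.imwrite("pics/w16.png",f)
E
```

```text
25.05 [ 0.59656911 -0.06532668  0.13001114] -12.848913892044761 0.030215418594327123 [ 0.17666708  0.83934156 -1.50370048]
```

View pics/w16.png

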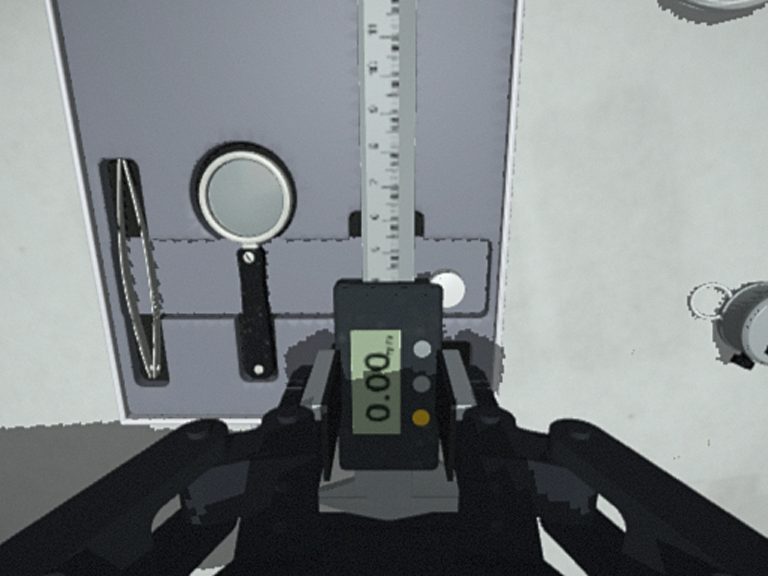

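```bash
python3 - <<'E'
from h import *; import pickle
d,s=pickle.load(open("w16.pkl","rb")); im=d["frame"]
cv2.imwrite("pics/w16a.png",crop(im,220,130,345,225,6)); cv2.imwrite("pics/w16b.png",crop(im,60,90,200,290,3))
E
```

```text
(no output)
```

View pics/w16a.png

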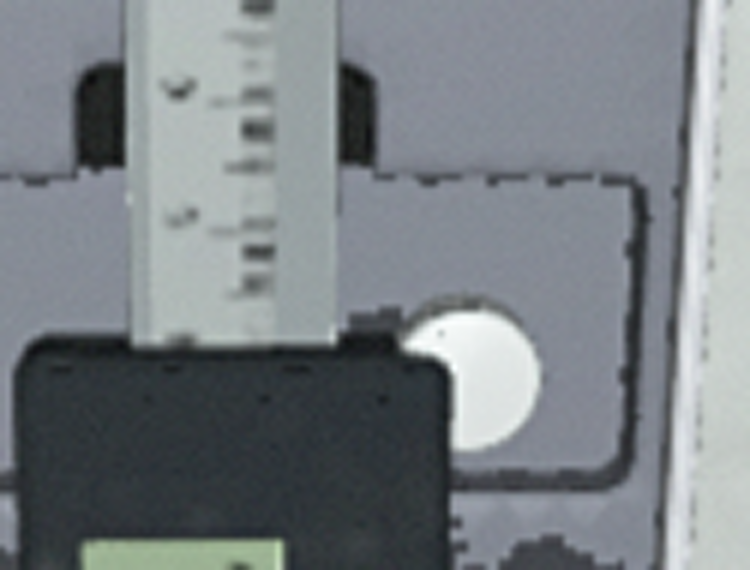

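View pics/w16b.png

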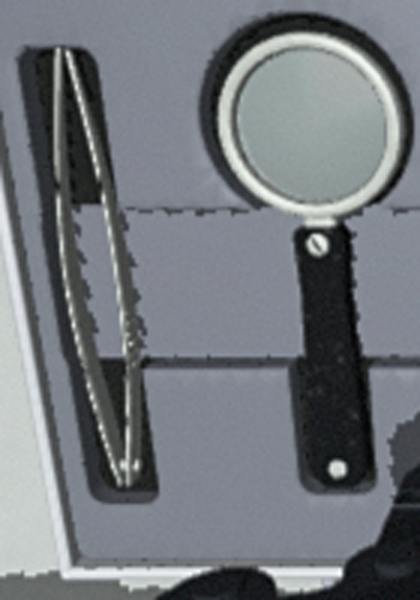

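```bash
sed -i 's/^P=.*/P=[(232.1,158.8),(282.3,158.8),(327.6,159.3),(324.6,211.3),(81.3,282)]/; s/^L=.*/L=[(.027,-.024,.014),(.068,-.024,.014),(.105,-.024,.014),(.105,-.07,.014),(-.1135,-.136,.018)]/; s/w6.pkl/w16.pkl/' t.py; python3 t.py | head -12; python3 - <<'E'
import sys; sys.path.insert(0,".")
from h import *; from workcell import *; import pickle
d,s=pickle.load(open("w16.pkl","rb")); 
Rr,t=tool(s); Z=Rr.as_matrix()[:,2]
print(to(s,(.5966,-.0648,.04),-12.53))
# beam yaw/lat in hand
z=t[2]-.006+.0025
b=[back(d,(u/1.5-.17,v/1.5-.17),z) for u,v in [(388,20),(387.7,270)]]
print(b, np.degrees(np.arctan2(*(b[1]-b[0])[[1,0]])), [(x-t)@Rr.as_matrix()[:,1] for x in b])
E
```

```text
tray [ 0.55998671 -0.00921255 -0.22034052] -12.624582076824845
[[ 0.4  0.2]
 [ 0.2 -0. ]
 [ 0.1 -0.7]
 [ 0.   0.2]
 [-1.   0.5]]
head [ 0.59606589 -0.06545793  0.        ]
beam [ 0.6063383  -0.01959424  0.        ]
grip [ 0.52190334 -0.04884722  0.        ]
glass [ 0.53206647 -0.00347145  0.        ]
glass [ 0.60765833 -0.01793546  0.12971114] end? [ 0.5839851  -0.12325104  0.12971114]
grip from glass [ 0.59731762 -0.06327109  0.12971114] [ 0.59656911 -0.06532668  0.13001114] -12.848913892044761
(array([90. , -0.1, -0.5]), array([-0.32, -0.01,  0.01]))
[array([0.61994779, 0.03620077, 0.12651114]), array([ 0.60416252, -0.03264684,  0.12651114])] -102.91349036699091 [np.float64(0.00021587121530955322), np.float64(0.00013626157262834515)]
```

Request:
send_rows --pt "4 -0.5 -0.5 -0.3 0 0" --pt "12 -0.5 -0.5 -0.3 0 0" --pt "24 -0.5 -0.5 -0.3 0 0" --pt "40 -0.5 -0.5 -0.3 0 0" --pt "56 -0.5 -0.5 -0.3 0 0" --pt "72 -0.5 -0.5 -0.3 0 0" --pt "85 -0.5 -0.5 -0.3 0 0" --pt "94 -0.5 -0.5 -0.3 0 0" --pt "99 -0.5 -0.5 -0.3 0 0" --pt "100 -0.5 -0.5 -0.3 0 0"

```text
clock: 26.3
tcp_pos: [0.5961, -0.0653, 0.03]
orientation: [0.442, 0.552, 0.442, -0.552]
wrist_force: [-0.5, -0.1, -2.4]
finger_gap: 0.03
```

```bash
python3 - <<'E'
from h import *; from workcell import *; import pickle
d=viewer.read_camera("wrist"); s=get_state(); pickle.dump((d,s),open("w17.pkl","wb"))
print(s["clock"],s["tcp_pos"],yawy(s),s["finger_gap"],s["wrist_force"])
f=cv2.resize(d["frame"],(768,576),interpolation=cv2.INTER_CUBIC);cv2.imwrite("pics/w17.png",f)
E
```

```text
26.35 [ 0.59623477 -0.06531945  0.03017258] -12.573088989039977 0.030350336659966174 [ 0.35854921  0.6735462  -2.29512707]
```

View pics/w17.png

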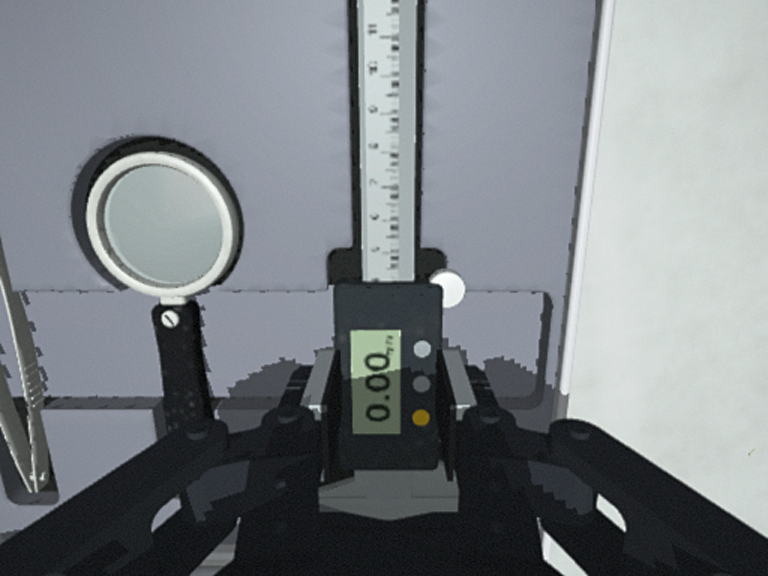

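Request:
send_rows --pt "2 0 0 0 0 0" --pt "5 0 0 0 0 0" --pt "8 0 0 0 0 0" --pt "11 0 0 0 0 0" --pt "13 0 0 0 0 0" --pt "15 0 0 0 0 0" --pt "16.5 0 0 0 0 0" --pt "18 0 0 0 0 0" --pt "19 0 0 0 0 0" --pt "19 0 0 0 0 0"

```text
clock: 27.6
tcp_pos: [0.5961, -0.0653, 0.0115]
orientation: [0.442, 0.552, 0.442, -0.552]
wrist_force: [-1.6, 0.3, 2.0]
finger_gap: 0.0302
```

```bash
python3 - <<'E'
from h import *; from workcell import *; import pickle
d=viewer.read_camera("wrist"); s=get_state(); pickle.dump((d,s),open("w18.pkl","wb"))
print(s["clock"],s["tcp_pos"],yawy(s),s["finger_gap"],s["wrist_force"])
f=cv2.resize(d["frame"],(768,576),interpolation=cv2.INTER_CUBIC);cv2.imwrite("pics/w18.png",f)
E
```

```text
27.65 [ 0.59609909 -0.06534137  0.01147727] -12.574400906368071 0.03007983801854652 [-2.02413606 -0.1295226   2.44654071]
```

View pics/w18.png

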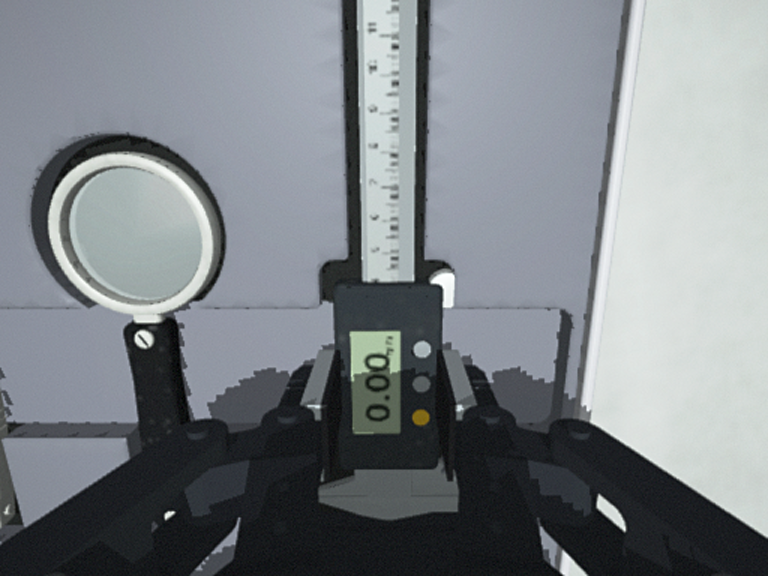

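Request:
send_rows --pt "0 0 0 0 0 0" --pt "0 0 0 0 0 0" --pt "0 0 0 0 0 0" --pt "0 0 0 0 0 0" --pt "0 0 0 0 0 0" --pt "-8 0 0 0 0 0" --pt "-25 0 0 0 0 0" --pt "-55 0 0 0 0 0" --pt "-85 0 0 0 0 0" --pt "-110 0 0 0 0 0" --claw 48

```text
clock: 28.9
tcp_pos: [0.5967, -0.0655, 0.124]
orientation: [0.443, 0.552, 0.442, -0.551]
wrist_force: [0.3, 0.5, 0.7]
finger_gap: 0.0481
```

```bash
python3 - <<'E'
from h import *; from workcell import *; import pickle
d=viewer.read_camera("wrist"); s=get_state(); pickle.dump((d,s),open("w19.pkl","wb"))
print(s["clock"],s["tcp_pos"],yawy(s),s["finger_gap"],s["wrist_force"])
f=cv2.resize(d["frame"],(768,576),interpolation=cv2.INTER_CUBIC);cv2.imwrite("pics/w19.png",f)
E
```

```text
28.95 [ 0.59847276 -0.06582793  0.12748766] -12.566688346668377 0.04808213047056323 [1.22991059 0.19847028 2.30958233]
```

View pics/w19.png

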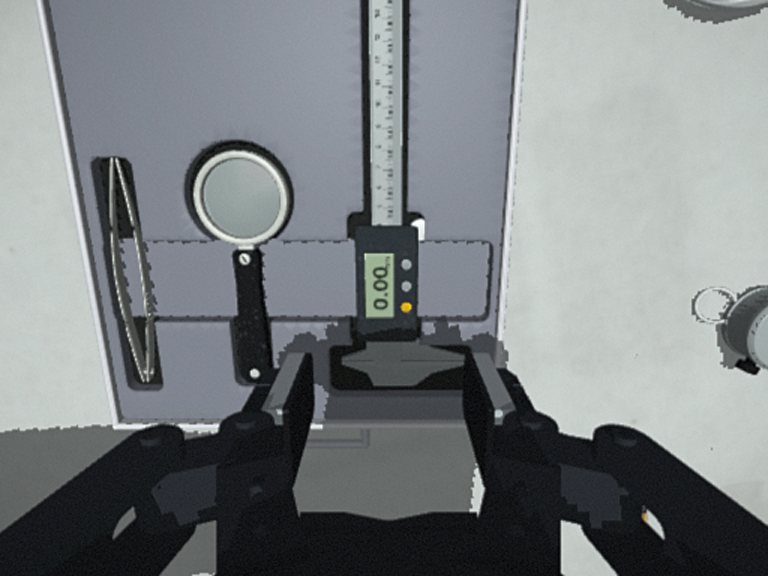

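Request:
send_rows --pt "-10 0 5 0 0 0" --pt "-20 0 15 0 0 0" --pt "-35 0 25 0 0 0" --pt "-50 0 35 0 0 0" --pt "-60 0 42 0 0 0" --pt "-65 0 47 0 0 0" --pt "-70 0 50 0 0 0" --pt "-70 0 50 0 0 0" --pt "-70 0 50 0 0 0" --pt "-70 0 50 0 0 0"

```text
clock: 30.2
tcp_pos: [0.585, -0.1138, 0.1906]
orientation: [-0.442, -0.552, -0.443, 0.552]
wrist_force: [0.1, 0.7, 0.1]
finger_gap: 0.048
```

```bash
python3 - <<'E'
from h import *; from workcell import *; import pickle
d=viewer.read_camera("wrist"); s=get_state(); pickle.dump((d,s),open("w20.pkl","wb"))
print(s["clock"],s["tcp_pos"],s["wrist_force"])
tr=np.load("tray.npy");c,q=np.cos(tr[2]),np.sin(tr[2])
T=lambda x,y,z:(tr[0]+c*x-q*y,tr[1]+q*x+c*y,z)
f=cv2.resize(d["frame"],None,fx=3,fy=3,interpolation=cv2.INTER_CUBIC)
def poly(pts,col):
    p=((proj(d,pts)+.5)*3-.5).round().astype(int); cv2.polylines(f,[p],True,col,1)
a=np.linspace(0,6.28,60)
poly([T(-.0285+.0255*np.cos(t),-.0005+.0255*np.sin(t),.014) for t in a],(0,0,255))
poly([T(.0475+x,-.047+y,.0152) for x,y in [(-.017,-.035),(.017,-.035),(.017,.035),(-.017,.035)]],(0,0,255))
poly([T(.0475+x,y,.0075) for x,y in [(-.007,-.111),(.007,-.111),(.007,.111),(-.007,.111)]],(0,255,0))
f=f[90:900,300:1200]; cv2.imwrite("pics/w20.png",cv2.resize(f,(640,576)))
E
```

```text
30.25 [ 0.58502152 -0.11381075  0.19073808] [ 0.29444023 -0.33698155  0.24033205]
```

View pics/w20.png

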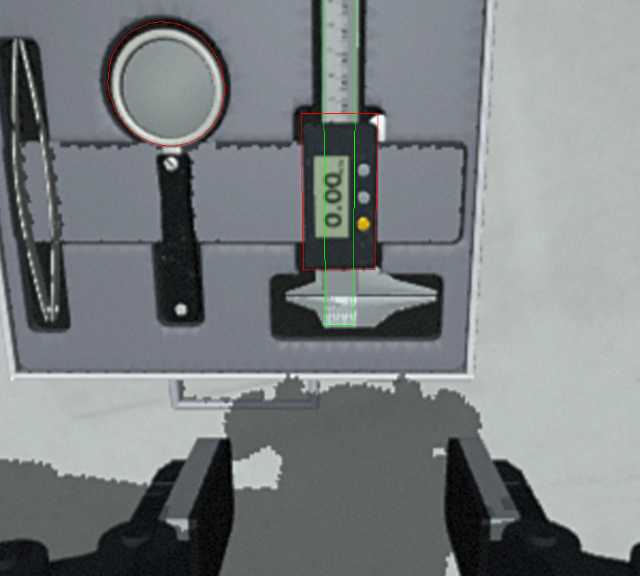

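```bash
python3 - <<'E'
from workcell import *
print(job.hand_in())
E
```

```text
the job is handed in; nothing more can be done
None
```

I laid the hand lens in its compartment with the glass toward the tray's +y. I then slid the caliper shut on the table and laid it in its own compartment, jaws toward -y. I handed the job in at about 30 s of the 61 s allowed, and it reports no verdict.

- **Position:** in the last wrist picture, the outlines drawn at the nominal places lie on the caliper's head and beam and on the lens rim, to within about 1–3 mm by eye. The caliper's jaws are in the jaw recess.
- **Shut:** pushing the head 5 mm past the closing point moved the beam along with it, and the scale marks did not shift against the head. In the last picture the caliper's two jaws meet with no gap.
- **Height and tilt:** I did not measure these directly. I judged them from the contact on lowering, about 2–4 N at the expected heights, and from the pictures.
- **Things to leave alone:** by eye in the wrist pictures the forceps had not moved, and I never moved near the dish or the tally counter. I did not measure any of the three.
- **One oddity:** the caliper's thumb roller looks as if it overlaps the wall of the head recess. I took it as only drawn, because it gave no extra resistance.

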